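# Clamp a wax bar with a ratchet lever

### The arm

A 6-joint arm with a two-finger parallel gripper is mounted at the origin on the work surface; the furniture and walls round the work are solid. World frame = base frame: x ahead of the robot, y to its left, z up, the work surface at z = 0. Lengths are in m, angles in degrees, forces in N, time in s.
With the tool pointing down it reaches from about 0.3 to 0.75 m from the base axis. Payload 8.5 kg.
Tool frame: the origin (TCP) lies between the finger pads; the fingertips stand 19 mm ahead of it and the grasp point (between the pads) is the TCP; z points along the fingers, y is the line along which they close (so a half turn about z gives the same grasp; the last joint's range is limited). The gripper opens to 85 mm and grips with 20 to 120 N. Pads are 22 mm wide; open, the fingers measure 114 mm over their backs; the gripper's body (76 mm by 85 mm) begins 54 mm behind the grasp point. The pads swing forward as they close: fully open they stand 13 mm farther back than shut.
Start: joints at [-85.101, 21.807, 74.336, -0, 83.858, -12.336], TCP at [0.163, -0.525, 0.25] pointing down, gripper open.
Joint ranges: [-178.18, 178.18], [-50.72, 133.34], [12.68, 142.11], [-81.47, 261.47], [9.98, 163.14], [-165.26, 165.26]. Speed limits (degrees/s): [136.94, 136.94, 180, 180, 180, 180].

### API

Orientations are given as a 3x3 rotation matrix whose columns are the frame's x, y, z axes.
In Python, from rig import env, optics gives the robot as it stands.
- The arm moves only by the tool arm_command, never from a script. Its argument "commands" is one flat list of numbers, 7 for each row, row after row: the closure, from -1 (fully open) to 1 (shut), so that 0 is half open, then the shift along the tool's x, y, z as a fraction of full scale, then the turn, a rotation vector about the tool's x, y, z as a fraction of full scale. A call has 1 to 12 rows; each row is the pose to reach, as a shift and turn from the pose commanded when the call began, along the tool's axes at that moment; what a row does not reach only later rows make up. Full scale, the value 1, is 500 mm for a shift and 120 degrees for a turn. A row lasts 1/12 s, in which the tool goes at most 41.7 mm and 7.16 degrees, less where a joint would pass 70% of its speed; a pose out of reach is approached as far as the arm can. A call with a number of a shift or a turn outside -1 to 1 is refused whole. A call with a gripper value outside its range is refused whole. The fingers move at their own pace and stop on an object; "newtons" is the grip in N (left out, the last holds). Time passes only in rows, so rows that repeat a pose let the fingers close. It gives the time, the measured TCP pose, the force, the opening and the grip force at its end, in the units of the state.
- env.observe(): the state, without advancing time (a new reading comes with each control period).
- optics.get_image(name): name is "scene" or "side" or "wrist"; returns a dict with "image" (480x640x3 uint8, red, green, blue), "intrinsics" (3x3 intrinsics, pixels), "origin" and "orientation" of the camera in the world; the wrist camera has in their place "tool_from_camera" (4x4, takes a point from camera to tool coordinates, whose origin is the TCP and whose axes are the flange's). Camera axes: x right, y down, z forward; pixel columns grow to the right and rows downward; lengths in m; the calibration is good to about 2 mm. The wrist camera is an equidistant fisheye: a pixel r from the principal point sees the ray r / f radians off the axis. A picture is of the moment at which its call begins: read the wrist's pose just before it. There is no depth.
- env.close_job(): hands the job in; it is judged then, once.
The state is a dict: "time_s": time; "q": joint angles; "qvel": joint speeds; "joint_efforts": joint torques, N m; "position": TCP position; "tool_rot": TCP orientation; "ft_force": force on the tool from outside, world axes, zero at the start; "wrist_torque": the same for the moment, N m; "grip_width": finger opening in m; "gripper_force": force on a finger pad.
Only numpy, scipy, OpenCV 4.12 (cv2) and the standard library are available. Lean on these libraries where they do the work, as an engineer would, in place of code of your own. Each camera call takes 0.05 s, during which the arm holds its last target. There are 200 camera calls.

### The job

Lay the green wax bar flat on the sloping steel plate of the carving clamp, lengthwise between the two jaws and with its lower long edge at the two small ledge pins, and let go of it. Then swing the ratchet lever back and forth between its stops until the moving jaw has closed and grips the bar firmly between both jaws. Move the jaw only with the lever, leave the sanding block and the roll of tape where they lie, and take the hand away.

Things in the scene. Friction and masses are not known exactly. Their poses are not given: they have to be found in the camera images.
- wax_bar: bar of green modelling wax lying flat on the table, 37 x 76 x 14 mm, about 35 g; origin in the centre of its underside, x across its 37 mm width, y along its 76 mm length, z up
- bed: flat steel plate of the carving clamp, 220 (x) x 300 mm (y), tilted 30 degrees towards the robot on a fixed stand. Origin in the middle of its upper face, about 80 mm above the table; x points straight up the slope, y along it to the left, z square off the plate. The ratchet wheel's axis is square to the plate at x = 50, y = -60 mm. Work square to the plate, so 30 degrees from vertical
- fixed_jaw: fixed left jaw of the clamp, steel block 44 x 16 x 22 mm; origin at the foot of the middle of its clamping face (which looks along the bed's -y), axes as the bed's
- jaw: moving right jaw, steel block on the plate 44 x 32 x 22 mm carrying the sprung pad; origin at its foot, 37 mm to the right of the pad's face, axes as the bed's. It slides to the bed's +y, 4.5 mm for each radian of the ratchet wheel, and cannot be pushed by hand
- jaw_pad: pad of the moving jaw, 35 mm wide, 18 mm high; origin at the foot of the middle of its clamping face. Its spring yields 1 mm for each 2.5 N of clamping force
- ratchet_wheel (a joint): turn of the toothed wheel (64 mm across, 18 teeth of 0.35 rad) that drives the moving jaw, rad: 0 jaw open, grows clockwise seen from above the plate, end of travel 4.45. With the bar in, the pad starts to press at about 2.7 and presses over 10 N beyond about 3.7. Turns only one way (about 0.3 N m), stays where left
- lever (a joint): ratchet lever about the wheel's axis, rad: 0 points straight down the slope, grows clockwise seen from above the plate (grip towards the bed's +y); stops at -0.62 and +0.62. Moving towards + drives the wheel by a pawl (after up to 0.35 rad idle), towards - it slips back over the teeth. Stays where left
- grip_middle (a point): middle of the lever's black upright hand grip, a cylinder 22 mm thick, 54 mm tall, square to the plate, 110 mm from the wheel's axis; this point is 62 mm off the plate, the grip reaches from 34 to 88 mm off it. Axes of the lever: x from the grip to the wheel's axis, z off the plate
- sanding_block: cork sanding block, 64 x 100 x 28 mm, bystander; origin in the centre of its underside
- masking_tape: roll of masking tape lying flat, 104 mm across, 25 mm high, bystander; origin in the centre of its underside
- bar_place (a point): point on the plate where the middle of the bar's underside belongs (bed x = -30, y = 81 mm), bar length along the bed's y. Two ledge pins (8 mm thick, 12 mm high) stand at bed y = 54 and 112 mm, their upper side at bed x = -48.5 mm, nothing between them. Fixed jaw's face at bed y = 125 mm, moving jaw's at y = 37 mm when open (gap 88 mm); both centred on x = -30 mm
- rest_bar (a point): middle of the round steel hand-rest bar, 16 mm thick, that crosses over the plate along the bed's y at bed x = 85, z = 220 mm, on posts at y = +-156 mm. It leaves no room for an upright hand above the jaws or the lever's grip

How it is judged:
By the outcome, as a careful person would: the job done as asked, in the order asked, and still so for the second after the job is handed in, with the robot touching nothing.
It also fails if it takes over 72 s, if anything falls off the work surface, if the arm or the gripper's body presses on something with over 40 N, if the wrist force passes 120 N, or if a joint passes its speed limit or range.

## Working session

There is one attempt and no reset: what is moved stays moved. The work goes in short steps, Python scripts to look and compute and a tool call to move; the robot and the scene stay as the last step left them, time stands still between calls to the robot, and variables do not carry over. Pictures are saved under pics/ and viewed, at most 10 in all, crops included, and the job is handed in when it is done.

Besides the shell and the picture viewer there is one more tool, called after "Call:" as a command line: name --argument value ..., lists and objects as JSON in quotes. arm_command: Moves the arm, as the interface text tells. Shift numbers are shares of 500 mm and turn numbers shares of 120 degrees, none past 1 either way. Its arguments: {"type":"object","properties":{"commands":{"type":"array","items":{"type":"number"}},"newtons":{"type":"number"}},"required":["commands"]}

```bash
ls; mkdir -p pics; python3 - <<'E'
from rig import env, optics
import cv2, numpy as np
np.set_printoptions(precision=4,suppress=True)
s=env.observe(); print(s)
ims=[]
for n in ("scene","side"):
    d=optics.get_image(n); print(n,d["intrinsics"],d["origin"],d["orientation"])
    cv2.imwrite(f"pics/{n}0.png",d["image"][:,:,::-1])
d=optics.get_image("wrist");print(d["intrinsics"],d["tool_from_camera"])
cv2.imwrite("pics/wrist0.png",d["image"][:,:,::-1])
E
```

```text
pics
{'time_s': 0.0, 'q': array([-85.099 ,  21.8409,  74.3851,  -0.0008,  83.8569, -12.3352]), 'qvel': array([-0.0134, -0.0508,  0.0526, -0.0761,  0.0024,  0.0543]), 'joint_efforts': array([ -0.    , -44.8448, -23.1272,  -0.0003,   0.0046,  -0.    ]), 'position': array([ 0.1629, -0.525 ,  0.2497]), 'tool_rot': array([[ 0.9551,  0.2963, -0.0001],
       [ 0.2963, -0.9551,  0.0014],
       [ 0.0003, -0.0014, -1.    ]]), 'ft_force': array([0.1065, 0.1906, 0.694 ]), 'wrist_torque': array([-0.0137, -0.0039, -0.0406]), 'gripper_force': 0.0, 'grip_width': 0.08533560170096693}
scene [[487.2132   0.     315.9881]
 [  0.     487.2132 242.303 ]
 [  0.       0.       1.    ]] [-0.2628  0.5174  1.1926] [[-0.5267 -0.607   0.5951]
 [-0.8498  0.3922 -0.3521]
 [-0.0197 -0.6912 -0.7224]]
side [[513.2346   0.     322.0294]
 [  0.     513.2346 241.1211]
 [  0.       0.       1.    ]] [ 0.0625 -0.9462  0.971 ] [[ 0.8938 -0.2482  0.3736]
 [-0.4484 -0.5102  0.7339]
 [ 0.0085 -0.8235 -0.5673]]
[[371.6483   0.     315.7459]
 [  0.     371.6483 239.5943]
 [  0.       0.       1.    ]] [[ 0.0017 -0.9445 -0.3285  0.0856]
 [ 1.      0.0019 -0.0002  0.0008]
 [ 0.0008 -0.3285  0.9445 -0.1238]
 [ 0.      0.      0.      1.    ]]
```

View pics/scene0.png

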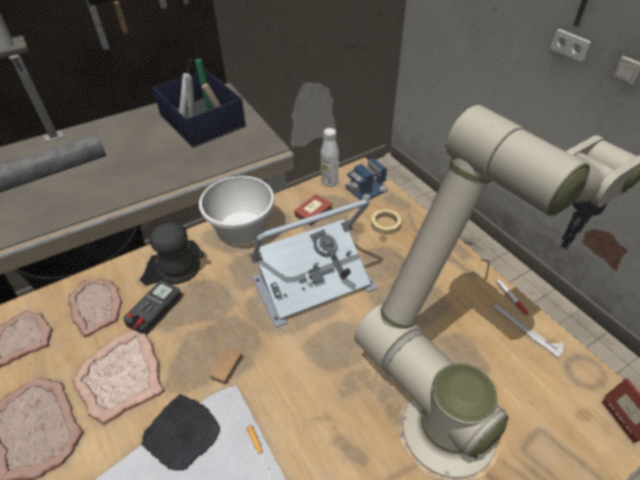

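View pics/side0.png

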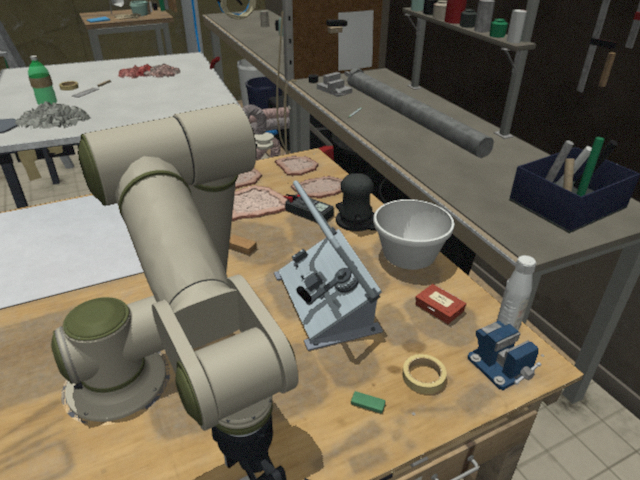

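The scene picture shows the clamp around (312,270), the cork block at (226,366) and the tape at (386,221). The side picture shows the green bar at (368,402), the tape at (425,374) and the clamp around (330,290).

```bash
python3 - <<'E'
import cv2, numpy as np
a=cv2.imread('pics/scene0.png')[190:335,240:400]; b=cv2.imread('pics/side0.png')[175:355,265:395]
A=cv2.resize(a,None,fx=5,fy=5,interpolation=cv2.INTER_CUBIC)[:600,:800]
cv2.imwrite('pics/c1.png',cv2.resize(a,(640,580),interpolation=cv2.INTER_CUBIC))  #4x
B=cv2.resize(b,None,fx=3.3333,fy=3.3333,interpolation=cv2.INTER_CUBIC)
w=cv2.imread('pics/wrist0.png'); 
cv2.imwrite('pics/c2.png',B)
for n in ('side','wrist'):
    im=cv2.imread(f'pics/{n}0.png');h=cv2.cvtColor(im,cv2.COLOR_BGR2HSV)
    m=cv2.inRange(h,(50,110,50),(80,255,255))
    k,l,st,c=cv2.connectedComponentsWithStats(m)
    for i in range(1,k):
        if st[i,4]>60: print(n,st[i],c[i])
E
```

```text
side [490  18  18  19 253] [498.46245059  27.51383399]
side [ 29  60  20  18 255] [36.94117647 69.87843137]
side [ 34  88  21  16 221] [43.45248869 95.09502262]
side [578 137  27  59 503] [590.4333996  164.71570577]
```

View pics/c1.png

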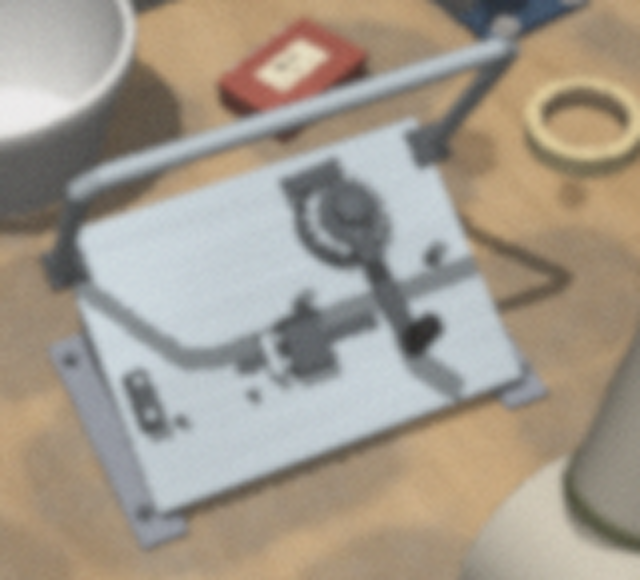

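View pics/c2.png

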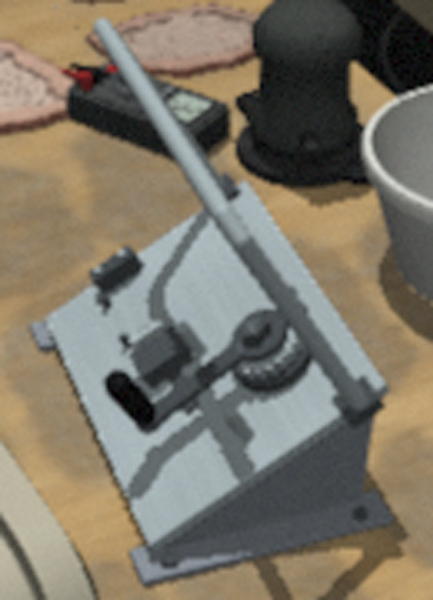

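View pics/wrist0.png

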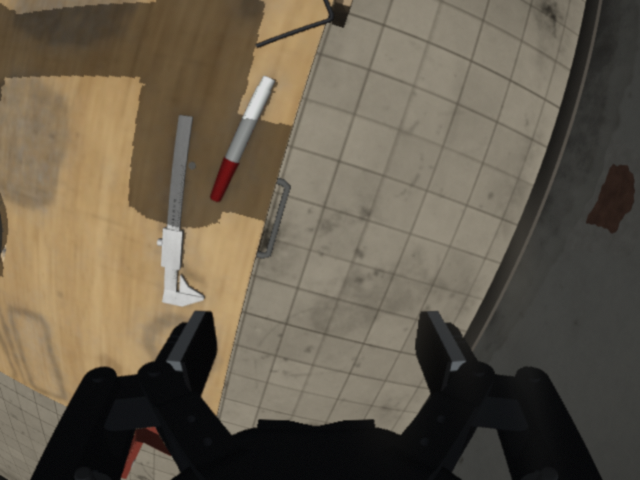

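c1/c2: the plate corners are clear in both views (c1: (80,232),(413,122),(155,513),(522,378); c2: (240,183),(385,388),(48,322),(152,545)). The grip is at c1 (422,335) / c2 (130,400). The wrist view shows only the table edge, calipers and a pen, with no bar.

```bash
cat > h.py <<'E'
import numpy as np, cv2
from scipy.optimize import least_squares
from scipy.spatial.transform import Rotation as R
np.set_printoptions(precision=4,suppress=True)
from rig import env, optics
CAM={}
def cam(n):
    if n not in CAM:
        d=optics.get_image(n); CAM[n]=(d["intrinsics"],d["origin"],d["orientation"],d["image"])
    return CAM[n]
def proj(n,P):
    K,o,Rm,_=cam(n); p=(np.atleast_2d(P)-o)@Rm@K.T; return p[:,:2]/p[:,2:]
def onplane(n,uv,z):
    K,o,Rm,_=cam(n); r=np.c_[np.atleast_2d(uv),np.ones(len(np.atleast_2d(uv)))]@np.linalg.inv(K).T@Rm.T
    return o+r*((z-o[2])/r[:,2])[:,None]
E
python3 - <<'E'
from h import *
sc=(np.array([[80,232],[413,122],[155,513],[522,378]])+.5)/4-.5+[240,190]
sd=(np.array([[240,183],[385,388],[48,322],[152,545]])+.5)/3.3333-.5+[265,175]
C=np.array([[.11,.15,0],[.11,-.15,0],[-.11,.15,0],[-.11,-.15,0]])
def T(p): return R.from_euler('z',p[3]).as_matrix()@R.from_euler('y',-p[4]).as_matrix(), p[:3]
def f(p,both=True):
    r,t=T(p); P=C@r.T+t
    return np.r_[(proj('scene',P)-sc).ravel(),(proj('side',P)-sd).ravel(),(p[4]-np.pi/6)*200,(p[2]-.08)*500]
s=least_squares(f,[.5,0,.08,0,np.pi/6]); p=s.x
print('bed',p[:3],np.degrees(p[3:]),'res',s.fun)
r,t=T(p);np.save('bed.npy',np.c_[r,t])
# lever angle from grip
gs=(np.array([[422,335]])+.5)/4-.5+[240,190]; gd=(np.array([[130,400]])+.5)/3.3333-.5+[265,175]
def G(a,z=.062): return r@np.array([.05-.11*np.cos(a),-.06+.11*np.sin(a),z])+t
g=least_squares(lambda a:np.r_[(proj('scene',G(a[0]))-gs).ravel(),(proj('side',G(a[0]))-gd).ravel()],[0.])
print('lever',g.x,g.fun,'grip',G(g.x[0]))
print('place',r@[-.03,.081,0]+t, 'R',r)
im=cv2.cvtColor(cam('side')[3],cv2.COLOR_RGB2HSV); print(im[402,368],im[395:410:4,360:380:5,:].reshape(-1,3)[:4])
m=cv2.inRange(im,(55,80,40),(90,255,255));m[:380]=0;m[425:]=0;m[:,:340]=0;m[:,400:]=0
ys,xs=np.nonzero(m);print(len(xs),xs.min(),xs.max(),ys.min(),ys.max())
# render fit: silhouette IoU
def box(q):
    c=np.array([[a*.0185,b*.038,z] for a in(-1,1) for b in(-1,1) for z in(0,.014)])
    P=c@R.from_euler('z',q[2]).as_matrix().T+[q[0],q[1],0]; return cv2.convexHull(proj('side',P).astype(np.float32))
M=np.kron(m>0,np.ones((8,8)))
def cost(q):
    b=np.zeros(M.shape,np.uint8);cv2.fillConvexPoly(b,((box(q)+.5)*8).astype(np.int32),1);return (b!=M).sum()/64.
from scipy.optimize import differential_evolution as DE
c0=onplane('side',[[xs.mean(),ys.mean()]],.007)[0];print(c0)
d=DE(cost,[(c0[0]-.02,c0[0]+.02),(c0[1]-.02,c0[1]+.02),(-1.6,1.6)],seed=1,popsize=20,maxiter=60)
print('bar',d.x,np.degrees(d.x[2]),d.fun)
np.save('bar.npy',d.x)
big=cv2.resize(cam('side')[3][375:430,330:410],None,fx=6,fy=6,interpolation=cv2.INTER_CUBIC)
cv2.polylines(big,[((box(d.x)-[330,375]+.5)*6).astype(np.int32)],True,(255,0,0),1)
full=np.zeros((330,480,3),np.uint8);full[:]=big
# overlay bed
b2=cv2.resize(cam('side')[3][175:355,265:395],None,fx=3,fy=3)
def dr(P,col):
    q=proj('side',np.array(P)@r.T+t); 
    for u in q: cv2.circle(b2,tuple(int(v) for v in (u-[265,175]+.5)*3),3,col,1)
dr([[.05,-.06,.0],[.05,-.06,.03]],(255,0,0)); dr([[-.03,.125,.022],[-.052,.125,0],[-.008,.125,0],[-.03,.037,.018]],(0,200,0));dr([[.085,.156,.22],[.085,-.156,.22]],(255,0,255))
a=g.x[0]
dr([[.05-.11*np.cos(a),-.06+.11*np.sin(a),z] for z in(.034,.062,.088)],(255,255,0))
out=np.zeros((540,790,3),np.uint8); out[:330,:400]=full[:, 40:440]; out[:,400:790]=b2
cv2.imwrite('pics/fit.png',out[:,:,::-1])
E
```

```text
bed [0.5722 0.0341 0.0795] [-7.6773 30.0974] res [-5.4155  0.9681  1.638  -1.1987  1.6247  0.2606  1.2945 -0.2526  2.2052
 -0.464   0.4217 -0.0053 -0.707  -0.4612 -1.3514  1.54    0.3399 -0.2405]
lever [-0.0502] [ 0.3762  0.0674 -0.3699 -0.2473] grip [ 0.4813 -0.0197  0.1031]
place [0.5573 0.1179 0.0645] R [[ 0.8574  0.1336 -0.497 ]
 [-0.1156  0.991   0.067 ]
 [ 0.5015  0.      0.8652]]
[ 67  89 140] [[ 69  87 132]
 [ 68  94 135]
 [ 29  79 145]
 [ 18 119 178]]
398 352 384 392 412
[ 0.502  -0.3218  0.007 ]
bar [ 0.5021 -0.3198  0.9191] 52.65871435733545 189.046875
```

View pics/fit.png

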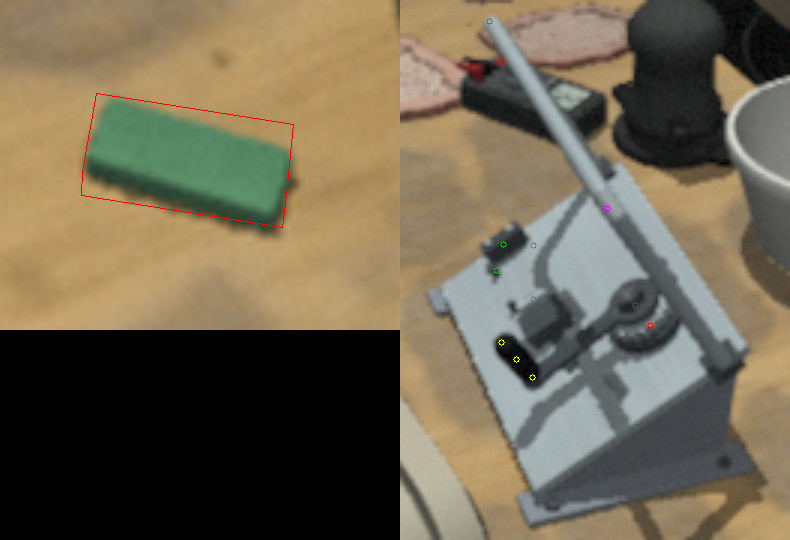

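The bar's top-face corners in the fit picture are about (108,97), (293,148), (275,212), (88,163); the mask fit was bad. The scene corner (80,232) was hidden by a post. I'll refit both, with more features.

```bash
python3 - <<'E'
from h import *
up=lambda c,s,o:(np.array(c,float)+.5)/s-.5+o
sc=up([[413,122],[155,513],[522,378],[75,190],[513,48]],4,[240,190])
sd=up([[240,183],[385,388],[48,322],[152,545]],3.3333,[265,175])
C=np.array([[.11,.15,0],[.11,-.15,0],[-.11,.15,0],[-.11,-.15,0],[.085,.156,.22],[.085,-.156,.22]])
def T(p): return R.from_euler('z',p[3]).as_matrix()@R.from_euler('y',-p[4]).as_matrix(), p[:3]
def f(p):
    r,t=T(p); P=C@r.T+t
    return np.r_[(proj('scene',P[[1,2,3]])-sc[:3]).ravel(),(proj('side',P[:4])-sd).ravel(),(p[4]-np.pi/6)*400,(p[2]-.08)*500]
s=least_squares(f,[.5,0,.08,0,np.pi/6],loss='soft_l1'); p=s.x
print('bed',p[:3],np.degrees(p[3:]),'res',s.fun)
r,t=T(p);np.save('bed.npy',np.c_[r,t])
gs=up([[422,335]],4,[240,190]); gd=up([[130,400]],3.3333,[265,175])
def G(a,z=.062): return r@np.array([.05-.11*np.cos(a),-.06+.11*np.sin(a),z])+t
g=least_squares(lambda a:np.r_[(proj('scene',G(a[0]))-gs).ravel(),(proj('side',G(a[0]))-gd).ravel()],[0.])
print('lever',g.x,g.fun,'grip',G(g.x[0]))
print('place',r@[-.03,.081,0]+t, 'R',r)
b=up([[108,97],[293,148],[275,212],[88,163]],6,[330+40/6,375])
P=onplane('side',b,.014);print(P,np.linalg.norm(P-np.roll(P,1,0),axis=1))
# rigid fit
def bx(q,c=np.array([[0,-1],[0,1]])): pass
c=np.array([[.0185,.038],[.0185,-.038],[-.0185,-.038],[-.0185,.038]])
best=None
for a0 in np.arange(-3,3.1,.5):
    h=lambda q:(proj('side',np.c_[c@np.array([[np.cos(q[2]),np.sin(q[2])],[-np.sin(q[2]),np.cos(q[2])]])+q[:2],np.full(4,.014)])-b).ravel()
    z=least_squares(h,[.5,-.32,a0])
    if best is None or z.cost<best.cost: best=z
print('bar',best.x,np.degrees(best.x[2]),best.fun); np.save('bar.npy',best.x)
b2=cv2.resize(cam('scene')[3][190:335,240:400],None,fx=4,fy=4)
E
```

```text
bed [0.5744 0.0377 0.0778] [-7.4599 30.0037] res [ 0.1054 -0.8313  0.4256  0.7337 -0.0689 -0.0494  2.0629 -0.7359  0.5161
 -0.6396 -0.666  -0.7868 -0.9679  0.8507  0.0256 -1.0995]
lever [-0.0775] [-0.1177 -0.0497  0.3568 -0.0996] grip [ 0.4835 -0.0195  0.1017]
place [0.5591 0.1214 0.0628] R [[ 0.8587  0.1298 -0.4958]
 [-0.1124  0.9915  0.0649]
 [ 0.5001  0.      0.866 ]]
[[ 0.4864 -0.2856  0.014 ]
 [ 0.5375 -0.3375  0.014 ]
 [ 0.5159 -0.3591  0.014 ]
 [ 0.4644 -0.3091  0.014 ]] [0.0322 0.0728 0.0306 0.0718]
bar [ 0.5011 -0.3227  0.7917] 45.360391260401535 [-0.3452 -0.9965  1.0618 -1.0152  0.55    1.2675 -1.2735  0.5284]
```

```bash
cat >> h.py <<'E'
B=np.load('bed.npy'); BR,BT=B[:,:3],B[:,3]
bar=np.load('bar.npy')
def go(p,Rt,name=''):
    s=env.observe(); Rc=s['tool_rot']; 
    d=Rc.T@(np.asarray(p)-s['position'])/.5; w=R.from_matrix(Rc.T@Rt).as_rotvec()/np.radians(120)
    print(name,'cmd',d,w,'dist mm',np.linalg.norm(d)*500,'deg',np.linalg.norm(w)*120,'t',s['time_s'])
def st():
    s=env.observe(); print(s['time_s'],s['position'],s['q'],'F',s['ft_force'],'w',s['grip_width'],s['gripper_force']); return s
def Rbar(a): # tool y along angle a, pointing down
    y=np.array([np.cos(a),np.sin(a),0]); z=np.array([0,0,-1.]); return np.c_[np.cross(y,z),y,z]
RP=np.c_[BR[:,1],BR[:,0],-BR[:,2]]
def bed(x,y,z): return BR@[x,y,z]+BT
E
python3 -c "
from h import *
go([bar[0],bar[1],.15],Rbar(bar[2]))
go([bar[0],bar[1],.15],Rbar(bar[2]+np.pi))
print(onplane('side',[[425,374]],.0125), onplane('scene',[[226,366]],.02))
"
```

```text
cmd [ 0.766  -0.1865  0.2005] [-0.     -0.0002 -0.9844] dist mm 406.7217469206435 deg 118.12543130170273 t 0.35
 cmd [ 0.766  -0.1865  0.2005] [-0.0002  0.      0.5156] dist mm 406.7217469206435 deg 61.874572037415334 t 0.35
[[ 0.6639 -0.3164  0.0125]] [[0.443  0.3921 0.02  ]]
```

Call:
arm_command --commands '[-1,0.766,-0.187,0.2,0,0,-0.98,-1,0.766,-0.187,0.2,0,0,-0.98,-1,0.766,-0.187,0.2,0,0,-0.98,-1,0.766,-0.187,0.2,0,0,-0.98,-1,0.766,-0.187,0.2,0,0,-0.98,-1,0.766,-0.187,0.2,0,0,-0.98,-1,0.766,-0.187,0.2,0,0,-0.98,-1,0.766,-0.187,0.2,0,0,-0.98,-1,0.766,-0.187,0.2,0,0,-0.98,-1,0.766,-0.187,0.2,0,0,-0.98,-1,0.766,-0.187,0.2,0,0,-0.98,-1,0.766,-0.187,0.2,0,0,-0.98]'

```text
time_s: 1.45
position: [0.5024, -0.321, 0.1494]
tool_rot: [[-0.237, 0.971, -0.001], [0.971, 0.237, 0.001], [0.001, -0.001, -1.0]]
ft_force: [-0.3, -1.0, -0.8]
grip_width: 0.0855
gripper_force: 0.0
```

```bash
python3 -c "
from h import *
st();go([bar[0],bar[1],.15],Rbar(bar[2]))
"
```

```text
1.45 [ 0.5024 -0.321   0.1494] [-43.943   31.3321  75.6427   0.0027  73.0981 -57.6596] F [-0.2804 -1.0276 -0.8398] w 0.08546378346377338 0.0
 cmd [-0.0027 -0.0032 -0.0011] [-0.0002 -0.0006 -0.2637] dist mm 2.1832013645183577 deg 31.644597522228047 t 1.45
```

Call:
arm_command --commands '[-1,-0.003,-0.003,0,0,0,-0.264,-1,-0.003,-0.003,0,0,0,-0.264,-1,-0.003,-0.003,0,0,0,-0.264,-1,-0.003,-0.003,0,0,0,-0.264,-1,-0.003,-0.003,0,0,0,-0.264,-1,-0.003,-0.003,0,0,0,-0.264,-1,-0.003,-0.003,0,0,0,-0.264]'

```text
time_s: 2.03
position: [0.4999, -0.3243, 0.1503]
tool_rot: [[-0.704, 0.71, -0.0], [0.71, 0.704, 0.0], [0.0, 0.0, -1.0]]
ft_force: [-0.0, 0.3, 0.6]
grip_width: 0.0851
gripper_force: 0.0
```

```bash
cat >> h.py <<'E'
def wray(uv,d):
    K=d['intrinsics'];v=(np.atleast_2d(uv)-K[:2,2])/K[0,0];th=np.linalg.norm(v,axis=1,keepdims=True)
    return np.c_[v/np.maximum(th,1e-9)*np.sin(th),np.cos(th)]
def wplane(uv,d,s,n,c): # intersect with plane n.p=c (world)
    M=d['tool_from_camera'];o=s['tool_rot']@M[:3,3]+s['position'];r=wray(uv,d)@M[:3,:3].T@s['tool_rot'].T
    return o+r*((c-o@n)/(r@n))[:,None]
def wproj(P,d,s):
    M=d['tool_from_camera'];p=(np.atleast_2d(P)-s['position'])@s['tool_rot'];p=(p-M[:3,3])@M[:3,:3]
    h=np.hypot(p[:,0],p[:,1]);th=np.arctan2(h,p[:,2]);K=d['intrinsics'];return p[:,:2]/h[:,None]*th[:,None]*K[0,0]+K[:2,2]
E
python3 - <<'E'
from h import *
s=st();d=optics.get_image('wrist');cv2.imwrite('pics/w1.png',d['image'][:,:,::-1])
h=cv2.cvtColor(d['image'],cv2.COLOR_RGB2HSV);m=cv2.inRange(h,(50,60,90),(90,255,255))
k,l,stt,c=cv2.connectedComponentsWithStats(m)
i=1+np.argmax(stt[1:,4]);print(stt[i],c[i])
cn=max(cv2.findContours((l==i).astype(np.uint8),0,1)[0],key=cv2.contourArea)
P=wplane(cn[:,0].astype(float),d,s,np.array([0,0,1.]),.014)[:,:2].astype(np.float32)*1000
print(cv2.minAreaRect(P))
E
```

```text
2.0333 [ 0.4999 -0.3243  0.1503] [-44.3444  31.2388  75.6648   0.001   73.0986 -89.0856] F [-0.0029  0.3309  0.6483] w 0.08505115527566663 0.0
[ 305  182   38   91 2548] [325.7869 222.6056]
((503.2259826660156, -318.154296875), (26.253433227539062, 69.84786987304688), 45.820987701416016)
```

View pics/w1.png

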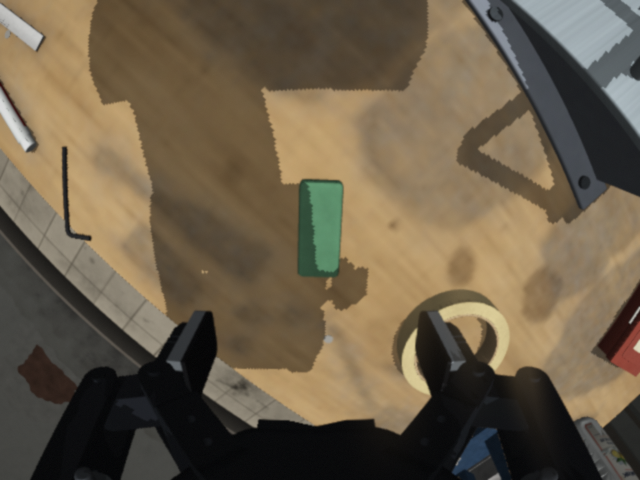

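The wrist view shows the bar at columns 299–343 and rows 180–276, centred between the fingers and aligned with them, half in the shadow. The tape's rim is under the right finger line at (455,350), but lower and beyond it.

```bash
python3 - <<'E'
from h import *
s=st();d=optics.get_image('wrist')
h=cv2.cvtColor(d['image'],cv2.COLOR_RGB2HSV);m=cv2.inRange(h,(50,60,30),(95,255,255))
m[:170]=0;m[290:]=0;m[:,:285]=0;m[:,355:]=0
k,l,stt,c=cv2.connectedComponentsWithStats(m);i=1+np.argmax(stt[1:,4]);print(stt[i],c[i])
box=np.array([[a*.0185,b*.038,z] for a in(-1,1) for b in(-1,1) for z in(0,.014)])
M=l==i
def cost(q):
    P=box@R.from_euler('z',q[2]).as_matrix().T+[q[0],q[1],0]
    hu=cv2.convexHull(((wproj(P,d,s)+.5)*8).astype(np.int32));b=np.zeros((480*8,640*8),np.uint8)[1300:2400,2200:2900]
    b=np.zeros((1100,700),np.uint8);cv2.fillConvexPoly(b,hu-np.array([2200,1300]),1)
    return (cv2.resize(b.astype(np.float32),(0,0),fx=1,fy=1)!=MM).sum()/64
MM=np.kron(M,np.ones((8,8)))[1300:2400,2200:2900]
from scipy.optimize import differential_evolution as DE
r=DE(cost,[(.48,.52),(-.345,-.3),(.6,1.0)],seed=0,maxiter=40,popsize=10)
print(r.x,np.degrees(r.x[2]),r.fun);np.save('bar.npy',r.x);bar[:]=r.x
go([bar[0],bar[1],.02],Rbar(bar[2]))
tp=wplane([[455,350]],d,s,np.array([0,0,1.]),.02);print('tape',tp)
E
```

```text
2.0833 [ 0.4999 -0.3243  0.1503] [-44.3437  31.2369  75.6662   0.001   73.1022 -89.0842] F [-1.3478 -0.0897 -0.1151] w 0.08526282310032687 0.0
[ 298  180   45   97 3956] [319.3984 227.4019]
[ 0.504  -0.3229  0.7516] 43.063691103974676 1085.921875
 cmd [-0.0037  0.0077  0.2606] [-0.     -0.      0.0141] dist mm 130.38059006511256 deg 1.6929680980983348 t 2.1333
tape [[ 0.6636 -0.3135  0.02  ]]
```

```bash
python3 - <<'E'
from h import *
s=st();d=optics.get_image('wrist');n=np.array([0,0,1.])
print(wplane([[319.4,227.4]],d,s,n,.010))
P=wplane([[299,183],[343,183],[339.5,275.5],[299,275.5]],d,s,n,.014);print(P,np.linalg.norm(P-np.roll(P,1,0),axis=1),P.mean(0))
box=np.array([[a*.0185,b*.038,z] for a in(-1,1) for b in(-1,1) for z in(0,.014)])
print(wproj(box@R.from_euler('z',.78).as_matrix().T+[.502,-.320,0],d,s))
t=wplane([[402,355],[509,335],[457,292]],d,s,n,.02);print(t)
E
```

```text
2.1333 [ 0.4999 -0.3243  0.1503] [-44.3439  31.2352  75.6655  -0.0001  73.1014 -89.1006] F [0.3741 0.0272 0.0093] w 0.08544920756405514 0.0
[[ 0.501  -0.3207  0.01  ]]
[[ 0.4665 -0.3067  0.014 ]
 [ 0.4886 -0.2847  0.014 ]
 [ 0.5385 -0.3363  0.014 ]
 [ 0.5164 -0.3583  0.014 ]] [0.0718 0.0312 0.0718 0.0312] [ 0.5025 -0.3215  0.014 ]
[[297.4942 268.9379]
 [296.6876 276.2317]
 [296.2841 174.8711]
 [295.2946 178.027 ]
 [343.4076 269.0119]
 [344.667  276.2972]
 [345.9747 175.0877]
 [347.5512 178.2546]]
[[ 0.6302 -0.3492  0.02  ]
 [ 0.693  -0.2682  0.02  ]
 [ 0.6161 -0.2783  0.02  ]]
```

```bash
python3 -c "
from h import *
np.save('bar.npy',[.5015,-.3215,.785])
go([.5015,-.3215,.02],Rbar(.785))
"
```

```text
cmd [0.0018 0.0062 0.2606] [ 0.     -0.     -0.0017] dist mm 130.35038241398877 deg 0.20091199412738728 t 2.1833
```

Call:
arm_command --commands '[-1,0.002,0.006,0.07,0,0,-0.002,-1,0.002,0.006,0.14,0,0,-0.002,-1,0.002,0.006,0.2,0,0,-0.002,-1,0.002,0.006,0.23,0,0,-0.002,-1,0.002,0.006,0.25,0,0,-0.002,-1,0.002,0.006,0.26,0,0,-0.002,-1,0.002,0.006,0.26,0,0,-0.002,1,0.002,0.006,0.26,0,0,-0.002,1,0.002,0.006,0.26,0,0,-0.002,1,0.002,0.006,0.26,0,0,-0.002,1,0.002,0.006,0.26,0,0,-0.002,1,0.002,0.006,0.26,0,0,-0.002]' --newtons 25

```text
time_s: 3.18
position: [0.5016, -0.3217, 0.0212]
tool_rot: [[-0.708, 0.706, 0.001], [0.706, 0.708, -0.001], [-0.001, 0.0, -1.0]]
ft_force: [-0.7, 0.7, 2.8]
grip_width: 0.0315
gripper_force: 24.4
```

Call:
arm_command --commands '[1,0,0,0,0,0,0,1,0,0,0,0,0,0,1,0,0,0,0,0,0]'

```text
time_s: 3.43
position: [0.5016, -0.3217, 0.0212]
tool_rot: [[-0.708, 0.706, 0.001], [0.706, 0.708, -0.001], [-0.001, 0.0, -1.0]]
ft_force: [-0.7, 1.3, 5.5]
grip_width: 0.0316
gripper_force: 24.9
```

Call:
arm_command --commands '[1,0,0,-0.02,0,0,0,1,0,0,-0.06,0,0,0,1,0,0,-0.14,0,0,0,1,0,0,-0.22,0,0,0,1,0,0,-0.3,0,0,0,1,0,0,-0.36,0,0,0,1,0,0,-0.36,0,0,0]'

```text
time_s: 4.02
position: [0.5028, -0.3227, 0.2078]
tool_rot: [[-0.708, 0.706, 0.009], [0.706, 0.708, -0.009], [-0.012, 0.0, -1.0]]
ft_force: [0.2, -0.2, -0.5]
grip_width: 0.0314
gripper_force: 24.8
```

```bash
python3 - <<'E'
from h import *
s=st();d=optics.get_image('wrist');e=optics.get_image('side')
a=d['image'][150:450,120:520]; 
u=((s['position']-[0,0,.015]))
q=proj('side',u)[0].astype(int);print(q)
b=cv2.resize(e['image'][max(q[1]-50,0):q[1]+50,q[0]-65:q[0]+65],(390,300),interpolation=cv2.INTER_CUBIC)
cv2.imwrite('pics/w2.png',np.hstack([a,b])[:,:,::-1])
go(bed(-.028,.081,.12),RP,'place')
E
```

```text
4.0167 [ 0.5028 -0.3227  0.2078] [-44.0357  28.096   71.072   -0.0001  80.1262 -89.1465] F [ 0.2148 -0.1909 -0.4546] w 0.03136532312188726 24.82525795698166
[373 344]
place cmd [0.635  0.6381 0.0651] [-0.2323 -0.1149  0.4276] dist mm 451.2911807433681 deg 59.99661461610518 t 4.1667
```

View pics/w2.png

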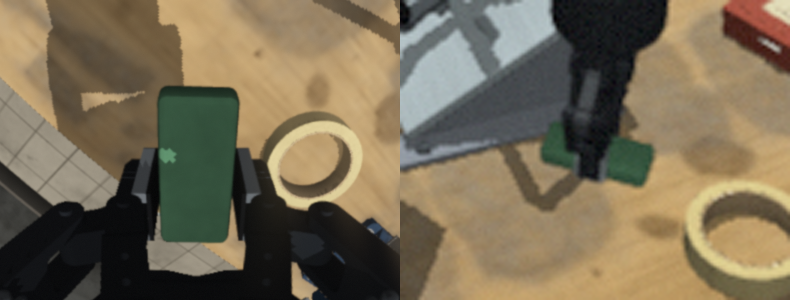

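The bar is gripped flat and level, held about mid-length with no slip, and slightly tapered.

```bash
python3 - <<'E'
from h import *
s=env.observe()
d=optics.get_image('wrist')
M=d['tool_from_camera'];r=wray(np.array([[160,92],[240,92],[238,241],[160,241]])+[120,150.],d)@M[:3,:3].T;o=M[:3,3]
P=o+r*((.007-o[2])/r[:,2])[:,None];print(P,P.mean(0))
print('bed now',BR.T@(s['position']-BT))
w=np.array([.36,-.25,.25]);print('wp bed',BR.T@(w-BT),'hover',bed(-.028,.081,.12))
go(w,RP)
E
```

```text
[[ 0.0376 -0.013   0.007 ]
 [ 0.0376  0.017   0.007 ]
 [-0.0363  0.0203  0.007 ]
 [-0.0362 -0.0161  0.007 ]] [0.0007 0.002  0.007 ]
bed now [ 0.0385 -0.3654  0.1189]
wp bed [-0.0656 -0.3131  0.2367] hover [0.5013 0.129  0.1677]
 cmd [ 0.3001 -0.0982 -0.1008] [-0.2326 -0.1156  0.4274] dist mm 165.74155230071418 deg 60.01617667617694 t 4.2167
```

Call:
arm_command --commands '[1,0.3,-0.1,-0.1,-0.1,-0.05,0.18,1,0.3,-0.1,-0.1,-0.2326,-0.1156,0.4274,1,0.3,-0.1,-0.1,-0.2326,-0.1156,0.4274,1,0.3,-0.1,-0.1,-0.2326,-0.1156,0.4274,1,0.3,-0.1,-0.1,-0.2326,-0.1156,0.4274,1,0.3,-0.1,-0.1,-0.2326,-0.1156,0.4274,1,0.3,-0.1,-0.1,-0.2326,-0.1156,0.4274,1,0.3,-0.1,-0.1,-0.2326,-0.1156,0.4274,1,0.3,-0.1,-0.1,-0.2326,-0.1156,0.4274,1,0.3,-0.1,-0.1,-0.2326,-0.1156,0.4274,1,0.3,-0.1,-0.1,-0.2326,-0.1156,0.4274,1,0.3,-0.1,-0.1,-0.2326,-0.1156,0.4274]'

```text
time_s: 5.22
position: [0.36, -0.2512, 0.2502]
tool_rot: [[0.127, 0.859, 0.496], [0.992, -0.109, -0.065], [-0.002, 0.5, -0.866]]
ft_force: [0.6, -0.3, 0.0]
grip_width: 0.0315
gripper_force: 24.8
```

```bash
python3 - <<'E'
from h import *
st(); go(bed(-.06,.081,.15),RP)
E
```

```text
5.2167 [ 0.36   -0.2512  0.2502] [-64.6444   1.8504 106.8941  29.8527  57.6341 -70.5631] F [ 0.6098 -0.2514  0.047 ] w 0.03154915979072255 24.835386872291565
 cmd [0.7906 0.013  0.1733] [0.0002 0.0002 0.0014] dist mm 404.7618871357924 deg 0.1752475669693329 t 5.2167
```

Call:
arm_command --commands '[1,0.1,0,0,0,0,0.001,1,0.2,0,0,0,0,0.001,1,0.3,0,0,0,0,0.001,1,0.4,0,0,0,0,0.001,1,0.5,0,0,0,0,0.001,1,0.6,0,0.05,0,0,0.001,1,0.67,0.013,0.1,0,0,0.001,1,0.73,0.013,0.15,0,0,0.001,1,0.79,0.013,0.173,0,0,0.001,1,0.79,0.013,0.173,0,0,0.001,1,0.79,0.013,0.173,0,0,0.001,1,0.79,0.013,0.173,0,0,0.001]'

```text
time_s: 6.22
position: [0.4605, 0.1376, 0.1763]
tool_rot: [[0.126, 0.86, 0.495], [0.992, -0.108, -0.064], [-0.002, 0.499, -0.866]]
ft_force: [0.3, -0.3, -0.4]
grip_width: 0.0315
gripper_force: 24.8
```

```bash
python3 - <<'E'
from h import *
s=st(); go(bed(-.027,.081,.03),RP)
d=optics.get_image('wrist');im=d['image'].copy()
def dr(P,c):
    for u in wproj(np.array([bed(*p) for p in P]),d,s): cv2.circle(im,tuple(int(round(v)) for v in u),3,c,1)
dr([(-.052,.125,.022),(-.008,.125,.022),(-.008,.141,.022),(-.052,.141,.022)],(255,0,0))
dr([(-.0485,.054,.012),(-.0485,.112,.012)],(255,0,255)); dr([(-.03-.0175,.037,.018),(-.03+.0175,.037,.018)],(255,255,0));dr([(-.11,.15,0),(.11,.15,0)],(0,255,255))
cv2.imwrite('pics/w3.png',im[:,:,::-1])
E
```

```text
6.2167 [0.4605 0.1376 0.1763] [  5.804   12.0602 109.7316 -13.3545  29.5861  22.936 ] F [ 0.251  -0.3376 -0.3809] w 0.03149659838258566 24.82036203145981
 cmd [-0.0069  0.0656  0.2365] [-0.0004 -0.0003  0.0023] dist mm 122.75975255960928 deg 0.27790341120804557 t 6.2167
```

View pics/w3.png

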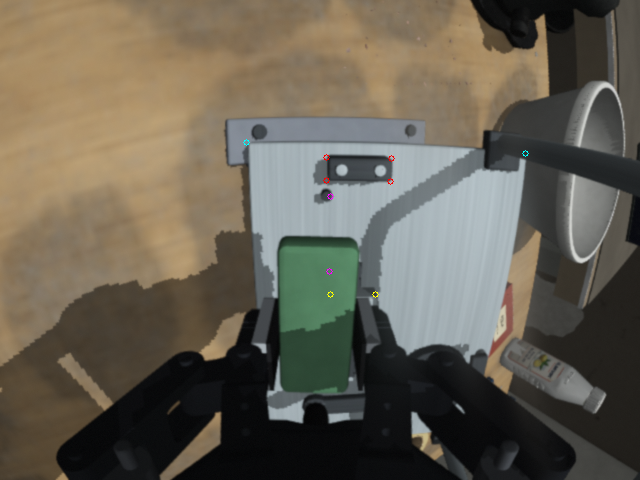

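The model overlay matches within about 1 px: fixed jaw at (328–392,156–181), pin at (326,195). Descending now.

Call:
arm_command --commands '[1,-0.007,0.066,0.02,0,0,0.002,1,-0.007,0.066,0.06,0,0,0.002,1,-0.007,0.066,0.1,0,0,0.002,1,-0.007,0.066,0.14,0,0,0.002,1,-0.007,0.066,0.18,0,0,0.002,1,-0.007,0.066,0.21,0,0,0.002,1,-0.007,0.066,0.23,0,0,0.002,1,-0.007,0.066,0.24,0,0,0.002,1,-0.007,0.066,0.24,0,0,0.002,1,-0.007,0.066,0.24,0,0,0.002]'

```text
time_s: 7.1
position: [0.5472, 0.1188, 0.0915]
tool_rot: [[0.135, 0.857, 0.498], [0.991, -0.118, -0.067], [0.002, 0.502, -0.865]]
ft_force: [0.5, 0.0, -0.8]
grip_width: 0.0315
gripper_force: 24.8
```

```bash
cat >> h.py <<'E'
def sb():
    s=env.observe(); print('bed pos mm',BR.T@(s['position']-BT)*1000,'F bed',BR.T@s['ft_force'],'w',s['grip_width'],s['gripper_force'],s['time_s'],s['q']); return s
E
python3 -c "
from h import *
sb(); go(bed(-.027,.081,.023),RP)"
```

```text
bed pos mm [-25.5814  76.8487  30.6139] F bed [ 0.0029  0.0738 -0.9716] w 0.03149763968645746 24.849970936775208 7.1 [  2.28    26.8213 105.2864 -15.5601  18.7696  23.531 ]
 cmd [ 0.0083 -0.0029  0.0152] [ 0.0011  0.0007 -0.0026] dist mm 8.787304983451694 deg 0.352430243934849 t 7.1
```

Call:
arm_command --commands '[1,0.008,-0.003,0,0,0,-0.003,1,0.008,-0.003,0,0,0,-0.003,1,0.008,-0.003,0.006,0,0,-0.003,1,0.008,-0.003,0.01,0,0,-0.003,1,0.008,-0.003,0.014,0,0,-0.003,1,0.008,-0.003,0.016,0,0,-0.003,1,0.008,-0.003,0.016,0,0,-0.003]'

```text
time_s: 7.68
position: [0.5502, 0.1228, 0.0841]
tool_rot: [[0.13, 0.857, 0.498], [0.992, -0.112, -0.066], [-0.001, 0.502, -0.865]]
ft_force: [-7.8, 0.9, 11.6]
grip_width: 0.0312
gripper_force: 24.8
```

```bash
python3 -c "
from h import *
sb(); go(bed(-.027,.081,.023),RP)"
```

```text
bed pos mm [-27.2036  81.2268  22.9637] F bed [-1.0481 -0.1092 13.967 ] w 0.031172610377641873 24.81637805700302 7.6833 [  2.7781  27.8863 105.1031 -16.9751  17.9896  25.0527]
 cmd [-0.0005  0.0004 -0.0001] [0.0013 0.0004 0.0001] dist mm 0.30693830600651767 deg 0.16763190720110108 t 7.6833
```

Call:
arm_command --commands '[1,0,0,-0.002,0,0,0,1,0,-0.002,-0.002,0,0,0,1,0,-0.004,-0.002,0,0,0,1,0,-0.005,-0.002,0,0,0,1,0,-0.005,-0.002,0,0,0]'

```text
time_s: 8.1
position: [0.548, 0.123, 0.0829]
tool_rot: [[0.13, 0.858, 0.498], [0.992, -0.112, -0.066], [-0.001, 0.502, -0.865]]
ft_force: [1.0, 0.3, 1.0]
grip_width: 0.0317
gripper_force: 24.9
```

```bash
python3 -c "
from h import *
sb()"
```

```text
bed pos mm [-29.6908  81.1176  23.0608] F bed [1.3225 0.3974 0.4159] w 0.03169976042599362 24.91786390542984 8.1 [  2.8186  27.8783 105.4625 -17.3488  17.6915  25.4468]
```

Call:
arm_command --commands '[1,0,-0.002,0,0,0,0,1,0,-0.002,0,0,0,0]'

```text
time_s: 8.27
position: [0.5468, 0.1231, 0.0822]
tool_rot: [[0.13, 0.858, 0.497], [0.992, -0.112, -0.066], [-0.001, 0.501, -0.865]]
ft_force: [0.8, -0.7, 1.7]
grip_width: 0.0314
gripper_force: 24.9
```

```bash
python3 -c "
from h import *
sb()"
```

```text
bed pos mm [-31.0513  81.0419  23.0431] F bed [ 1.627  -0.5811  1.0268] w 0.03143582759365504 24.878116250038147 8.2667 [  2.8386  27.8833 105.6394 -17.5216  17.5661  25.6467]
```

Call:
arm_command --commands '[1,0,-0.002,0,0,0,0,1,0,-0.003,0,0,0,0,1,0,-0.003,0,0,0,0]'

```text
time_s: 8.52
position: [0.5458, 0.1232, 0.0816]
tool_rot: [[0.13, 0.858, 0.498], [0.992, -0.111, -0.066], [-0.001, 0.502, -0.865]]
ft_force: [1.7, 0.3, 0.9]
grip_width: 0.0313
gripper_force: 24.7
```

```bash
python3 -c "
from h import *
sb()"
```

```text
bed pos mm [-32.2628  81.0659  23.0556] F bed [ 1.9008  0.5167 -0.0601] w 0.03133615285953838 24.658174216747284 8.5167 [  2.866   27.8864 105.8404 -17.7895  17.3444  25.9372]
```

Call:
arm_command --commands '[1,0,-0.002,0,0,0,0,1,0,-0.003,0,0,0,0,1,0,-0.003,0,0,0,0]'

```text
time_s: 8.77
position: [0.5455, 0.1233, 0.0816]
tool_rot: [[0.129, 0.856, 0.5], [0.992, -0.111, -0.066], [-0.001, 0.504, -0.863]]
ft_force: [4.6, -2.8, 1.2]
grip_width: 0.0312
gripper_force: 24.7
```

```bash
python3 -c "
from h import *
sb()"
```

```text
bed pos mm [-32.446   81.1125  23.1782] F bed [ 4.8532 -2.2024 -1.394 ] w 0.031207045481745962 24.70555454492569 8.7667 [  2.8774  27.8731 105.9749 -18.0929  17.0741  26.2425]
```

Call:
arm_command --commands '[0.2,0,0.002,0,0,0,0,0,0,0.002,0,0,0,0,-0.3,0,0.002,0,0,0,0,-0.3,0,0.002,0,0,0,0,-0.3,0,0.002,0,0,0,0,-0.3,0,0.002,0,0,0,0]'

```text
time_s: 9.27
position: [0.545, 0.1233, 0.0813]
tool_rot: [[0.13, 0.858, 0.497], [0.992, -0.112, -0.066], [-0.001, 0.501, -0.865]]
ft_force: [1.0, -0.0, 0.6]
grip_width: 0.0558
gripper_force: 0.0
```

```bash
python3 -c "
from h import *
sb()"
```

```text
bed pos mm [-33.0982  81.0509  23.1049] F bed [1.1456 0.0789 0.046 ] w 0.055847523560716796 0.0 9.2667 [  2.8824  27.8833 105.9362 -17.8629  17.3042  26.0372]
```

Released; retract along the plate normal by 170 mm, look, and plan the lever approach.

Call:
arm_command --commands '[-0.3,0,0,-0.01,0,0,0,-0.3,0,0,-0.04,0,0,0,-0.3,0,0,-0.1,0,0,0,-0.3,0,-0.02,-0.16,0,0,0,-0.3,0,-0.05,-0.22,0,0,0,-0.3,0,-0.06,-0.28,0,0,0,-0.3,0,-0.06,-0.3,0,0,0,-0.3,0,-0.06,-0.3,0,0,0]'

```text
time_s: 9.93
position: [0.4441, 0.137, 0.1986]
tool_rot: [[0.129, 0.856, 0.501], [0.992, -0.111, -0.065], [-0.0, 0.505, -0.863]]
ft_force: [-0.4, 0.5, 0.1]
grip_width: 0.0554
gripper_force: 0.0
```

```bash
cat >> h.py <<'E'
def RL(a): # lever hold: tool x = grip outward (away from axis), z=-bed z
    x=np.array([-np.cos(a),np.sin(a),0]); z=np.array([0,0,-1.]); return BR@np.c_[x,np.cross(z,x),z]
def PG(a,z=.062): return bed(.05-.11*np.cos(a),-.06+.11*np.sin(a),z)
E
python3 - <<'E'
from h import *
s=sb();d=optics.get_image('wrist');im=d['image'].copy()
def dr(P,c):
    for u in wproj(np.array([bed(*p) for p in P]),d,s): cv2.circle(im,tuple(int(round(v)) for v in u),2,c,1)
dr([(-.0485+e,y,.014) for e in(0,.032) for y in (.043,.119)],(255,0,0))
dr([(-.0485,.054,.012),(-.0485,.112,.012)],(255,0,255)); dr([(-.03,.037,.018),(-.03,.125,.022)],(255,255,0))
cv2.imwrite('pics/w4.png',im[:,:,::-1])
go(PG(-.0775,.17),RL(-.0775))
print(RL(0))
E
```

```text
bed pos mm [-62.6014  81.568  175.6029] F bed [-0.3969  0.4553  0.3158] w 0.05535328606163482 0.0 9.9333 [  6.0575   8.4453 109.8542 -12.606   32.6742  22.3226]
 cmd [-0.2999  0.0059  0.0084] [ 0.0015  0.0019 -0.7866] dist mm 150.02313623779128 deg 94.3919014851216 t 9.9833
[[-0.8587  0.1298  0.4958]
 [ 0.1124  0.9915 -0.0649]
 [-0.5001  0.     -0.866 ]]
```

View pics/w4.png

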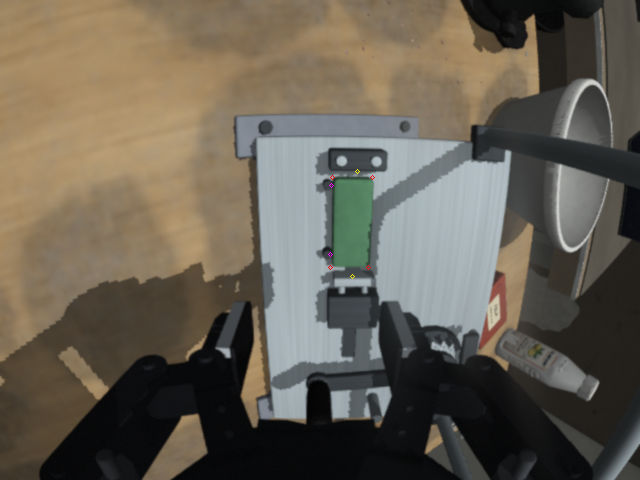

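The bar lies against both pins at (331,184) and (331,252), midway between the jaws, with the hand clear. The grip's top is near (318,383).

```bash
python3 - <<'E'
from h import *
s=env.observe();d=optics.get_image('wrist')
for a in (-.2,-.0775,0,.1): print(a,wproj([PG(a,.088),PG(a,.034)],d,s).ravel())
g=cv2.cvtColor(d['image'],cv2.COLOR_RGB2GRAY)
print(g[370:420:4,300:340:3])
E
```

```text
-0.2 [319.6813 438.5339 318.9447 396.0679]
-0.0775 [317.5196 428.3701 317.027  385.8391]
0 [317.1556 421.5298 316.7    379.0294]
0.1 [317.9188 412.2857 317.3526 369.9188]
[[ 98  99  99  97 100  99 101  99  96  96  97  98  96 100]
 [ 97 100  98  95  51  31  27  32  42  68  65  54  46  43]
 [ 97 100  83  21  40  56  58  59  56  43  46  49  53  54]
 [114 160 107  49  24  10   7   9  30  65  64  63  63  64]
 [171 174  93  18   4   5   6   7   8  20  63  62  63  63]
 [170 174 162  10   5   4   6   5   4   9  42  64  69  71]
 [171 172 140   5   5   5   7   5   7   7  52 168 171 174]
 [171 172 139   4   4   4   8   7   7   7  39 168 170 173]
 [170 171 114   2   5   7   5   5   7   7  34 167 171 172]
 [169 170 115   4   4   6   6   7   8   8  27 161 170 171]
 [168 170  92   5   4   5   7   7   6   8  21 158 170 170]
 [168 168  95   3   5   6   6   8   7   9  11 157 169 169]
 [154 154  76   4   6   9  10  11  12  10  10 134 139 130]]
```

Call:
arm_command --commands '[-0.3,-0.3,0.006,0,0,0,-0.787,-0.3,-0.3,0.006,0,0,0,-0.787,-0.3,-0.3,0.006,0,0,0,-0.787,-0.3,-0.3,0.006,0,0,0,-0.787,-0.3,-0.3,0.006,0,0,0,-0.787,-0.3,-0.3,0.006,0,0,0,-0.787,-0.3,-0.3,0.006,0,0,0,-0.787,-0.3,-0.3,0.006,0,0,0,-0.787,-0.3,-0.3,0.006,0,0,0,-0.787,-0.3,-0.3,0.006,0,0,0,-0.787,-0.3,-0.3,0.006,0,0,0,-0.787,-0.3,-0.3,0.006,0,0,0,-0.787]'

```text
time_s: 11.03
position: [0.4282, -0.013, 0.1967]
tool_rot: [[-0.725, 0.483, 0.491], [0.521, 0.851, -0.068], [-0.451, 0.207, -0.868]]
ft_force: [-0.2, 0.1, 0.7]
grip_width: 0.0554
gripper_force: 0.0
```

Call:
arm_command --commands '[-0.3,0,0,0,0,0,-0.08,-0.3,0,0,0,0,0,-0.08]'

```text
time_s: 11.2
position: [0.4282, -0.013, 0.1966]
tool_rot: [[-0.795, 0.355, 0.491], [0.371, 0.926, -0.067], [-0.479, 0.129, -0.868]]
ft_force: [0.0, -0.0, -0.1]
grip_width: 0.0556
gripper_force: 0.0
```

```bash
python3 - <<'E'
from h import *
sb(); go(PG(-.0775,.062),RL(-.0775))
E
```

```text
bed pos mm [-60.4071 -69.2196 172.0668] F bed [ 0.0057 -0.0362 -0.0828] w 0.055629326452761405 0.0 11.2 [-21.6228   3.5696 115.9454  12.8688  32.123  -97.9486]
 cmd [-0.0019  0.0027  0.2201] [-0.0017 -0.0021 -0.165 ] dist mm 110.07146737480149 deg 19.799598001131578 t 11.2
```

Call:
arm_command --commands '[-0.3,-0.002,0.003,0,0,0,-0.165,-0.3,-0.002,0.003,0,0,0,-0.165,-0.3,-0.002,0.003,0.02,0,0,-0.165,-0.3,-0.002,0.003,0.07,0,0,-0.165,-0.3,-0.002,0.003,0.12,0,0,-0.165,-0.3,-0.002,0.003,0.17,0,0,-0.165,-0.3,-0.002,0.003,0.2,0,0,-0.165,-0.3,-0.002,0.003,0.22,0,0,-0.165,-0.3,-0.002,0.003,0.22,0,0,-0.165,-0.3,-0.002,0.003,0.22,0,0,-0.165]'

```text
time_s: 12.03
position: [0.4834, -0.0191, 0.1019]
tool_rot: [[-0.868, 0.069, 0.491], [0.042, 0.997, -0.067], [-0.494, -0.038, -0.869]]
ft_force: [-1.0, -0.5, 0.3]
grip_width: 0.0559
gripper_force: 0.0
```

Call:
arm_command --commands '[1,0,0,0,0,0,0,1,0,0,0,0,0,0,1,0,0,0,0,0,0,1,0,0,0,0,0,0,1,0,0,0,0,0,0,1,0,0,0,0,0,0]' --newtons 25

```text
time_s: 12.53
position: [0.4836, -0.0189, 0.1036]
tool_rot: [[-0.867, 0.069, 0.494], [0.041, 0.997, -0.068], [-0.497, -0.039, -0.867]]
ft_force: [-4.7, -1.0, 6.7]
grip_width: 0.0206
gripper_force: 25.9
```

```bash
cat >> h.py <<'E'
def swing(a0,a1,n,hold=1):
    # rows from current pose along the arc, orientation RL(.1+.65a)
    s=env.observe();Rc=s['tool_rot'];out=[]
    for a in list(a0+(a1-a0)*np.arange(1,n+1)/n)+[a1]*hold:
        d=Rc.T@(PG(a)-s['position'])/.5; w=R.from_matrix(Rc.T@RL(.1+.65*a)).as_rotvec()/np.radians(120)
        out.append([round(float(v),3) for v in np.r_[1,d,w]])
    for o in out: print(o)
def lev():
    s=sb();p=BR.T@(s['position']-BT)-[.05,-.06,0];print('lever',np.arctan2(p[1],-p[0]),'r',np.hypot(p[0],p[1]))
E
python3 - <<'E'
from h import *
lev(); swing(-.05,-.6,10)
E
```

```text
bed pos mm [-58.686  -67.9322  63.7266] F bed [-0.5761 -1.6062  8.099 ] w 0.020566768105989845 25.912255346775055 12.5333 [ -19.1689   19.6069  117.0172   22.2846   15.009  -125.9079]
lever -0.07285320075605856 r 0.10897503059514596
[1.0, 0.002, -0.007, 0.003, -0.001, -0.001, 0.05]
[1.0, 0.001, -0.019, 0.004, -0.001, -0.001, 0.033]
[1.0, -0.0, -0.031, 0.004, -0.001, -0.001, 0.015]
[1.0, -0.002, -0.043, 0.004, -0.001, -0.001, -0.002]
[1.0, -0.005, -0.055, 0.004, -0.001, -0.001, -0.019]
[1.0, -0.008, -0.066, 0.004, -0.001, -0.001, -0.036]
[1.0, -0.012, -0.078, 0.004, -0.001, -0.001, -0.053]
[1.0, -0.017, -0.089, 0.004, -0.001, -0.001, -0.07]
[1.0, -0.022, -0.1, 0.004, -0.001, -0.001, -0.087]
[1.0, -0.028, -0.111, 0.004, -0.001, -0.001, -0.104]
[1.0, -0.028, -0.111, 0.004, -0.001, -0.001, -0.104]
```

Call:
arm_command --commands '[1,0.002,-0.007,-0.001,0,0,0.04,1,0.001,-0.019,-0.001,0,0,0.033,1,0,-0.031,-0.001,0,0,0.015,1,-0.002,-0.043,-0.001,0,0,-0.002,1,-0.005,-0.055,-0.001,0,0,-0.019]'

```text
time_s: 12.95
position: [0.4829, -0.0458, 0.1054]
tool_rot: [[-0.87, 0.031, 0.492], [-0.002, 0.998, -0.066], [-0.493, -0.058, -0.868]]
ft_force: [-1.5, 2.7, -2.5]
grip_width: 0.0206
gripper_force: 25.5
```

```bash
python3 - <<'E'
from h import *
lev(); swing(-.325,-.6,5)
E
```

```text
bed pos mm [-55.339  -94.712   63.8525] F bed [-2.8271  2.4807 -1.2549] w 0.020556827895980706 25.542721152305603 12.95 [ -23.3932   19.408   116.6853   27.5806   16.9363 -137.0584]
lever -0.3183201841256879 r 0.11091093655784053
[1.0, -0.005, -0.013, 0.004, -0.0, -0.002, -0.015]
[1.0, -0.008, -0.024, 0.004, -0.0, -0.002, -0.032]
[1.0, -0.013, -0.036, 0.004, -0.0, -0.002, -0.049]
[1.0, -0.017, -0.047, 0.004, -0.0, -0.002, -0.066]
[1.0, -0.023, -0.058, 0.004, -0.0, -0.002, -0.084]
[1.0, -0.023, -0.058, 0.004, -0.0, -0.002, -0.084]
```

Call:
arm_command --commands '[1,-0.004,-0.013,0,0,0,-0.012,1,-0.008,-0.024,0,0,0,-0.022,1,-0.013,-0.036,0,0,0,-0.033,1,-0.017,-0.047,0,0,0,-0.044,1,-0.023,-0.058,0,0,0,-0.055,1,-0.023,-0.058,0,0,0,-0.055]'

```text
time_s: 13.45
position: [0.4916, -0.0753, 0.1125]
tool_rot: [[-0.869, -0.068, 0.491], [-0.115, 0.991, -0.066], [-0.482, -0.114, -0.869]]
ft_force: [-5.6, -1.1, -1.6]
grip_width: 0.0202
gripper_force: 25.8
```

```bash
python3 - <<'E'
from h import *
lev(); swing(-.6,.6,11)
E
```

```text
bed pos mm [ -40.9924 -122.8505   63.7874] F bed [-5.4759 -1.8329  1.3629] w 0.02016184817807714 25.77886462211609 13.45 [ -27.0784   19.397   114.354    28.3661   20.2351 -147.1701]
lever -0.6044722429322387 r 0.11058841808255047
[1.0, 0.007, 0.024, 0.004, -0.0, -0.003, 0.005]
[1.0, 0.012, 0.048, 0.004, -0.001, -0.003, 0.038]
[1.0, 0.014, 0.071, 0.004, -0.001, -0.003, 0.072]
[1.0, 0.014, 0.095, 0.004, -0.001, -0.003, 0.106]
[1.0, 0.011, 0.119, 0.004, -0.001, -0.003, 0.14]
[1.0, 0.005, 0.143, 0.003, -0.001, -0.003, 0.174]
[1.0, -0.002, 0.165, 0.003, -0.001, -0.003, 0.208]
[1.0, -0.013, 0.187, 0.003, -0.001, -0.003, 0.242]
[1.0, -0.026, 0.207, 0.003, -0.001, -0.003, 0.275]
[1.0, -0.04, 0.226, 0.003, -0.001, -0.003, 0.309]
[1.0, -0.057, 0.243, 0.003, -0.001, -0.002, 0.343]
[1.0, -0.057, 0.243, 0.003, -0.001, -0.002, 0.343]
```

Call:
arm_command --commands '[1,0.007,0.024,0,0,0,0.01,1,0.012,0.048,0,0,0,0.038,1,0.014,0.071,0,0,0,0.072,1,0.014,0.095,0,0,0,0.106,1,0.011,0.119,0,0,0,0.14,1,0.005,0.143,0,0,0,0.174,1,-0.002,0.165,0,0,0,0.208,1,-0.013,0.187,0,0,0,0.242,1,-0.026,0.207,0,0,0,0.275,1,-0.04,0.226,0,0,0,0.309,1,-0.057,0.243,0,0,0,0.343,1,-0.057,0.243,0,0,0,0.343]'

```text
time_s: 14.45
position: [0.5072, 0.0503, 0.1119]
tool_rot: [[-0.697, 0.525, 0.488], [0.571, 0.819, -0.066], [-0.434, 0.233, -0.87]]
ft_force: [-9.2, 3.9, -0.2]
grip_width: 0.0201
gripper_force: 26.5
```

```bash
python3 - <<'E'
from h import *
lev(); swing(.6,-.6,11)
E
```

```text
bed pos mm [-42.0274   3.718   63.6311] F bed [-8.4167  2.6662  4.6089] w 0.020146578303882265 26.536174714565277 14.45 [ -7.6726  20.6873 111.8601   0.0219  17.956  -61.8281]
lever 0.605594080163983 r 0.11193312186566139
[1.0, -0.003, -0.026, 0.003, -0.003, -0.003, -0.036]
[1.0, -0.004, -0.05, 0.004, -0.002, -0.004, -0.07]
[1.0, -0.008, -0.073, 0.004, -0.002, -0.004, -0.104]
[1.0, -0.015, -0.096, 0.004, -0.002, -0.004, -0.138]
[1.0, -0.024, -0.118, 0.004, -0.002, -0.004, -0.172]
[1.0, -0.035, -0.14, 0.004, -0.002, -0.004, -0.206]
[1.0, -0.049, -0.159, 0.004, -0.002, -0.004, -0.24]
[1.0, -0.064, -0.177, 0.004, -0.002, -0.004, -0.273]
[1.0, -0.082, -0.194, 0.004, -0.002, -0.004, -0.307]
[1.0, -0.101, -0.208, 0.004, -0.001, -0.004, -0.341]
[1.0, -0.122, -0.22, 0.004, -0.001, -0.004, -0.375]
[1.0, -0.122, -0.22, 0.004, -0.001, -0.004, -0.375]
```

Call:
arm_command --commands '[1,-0.003,-0.026,0,0,0,-0.036,1,-0.004,-0.05,0,0,0,-0.07,1,-0.008,-0.073,0,0,0,-0.104,1,-0.015,-0.096,0,0,0,-0.138,1,-0.024,-0.118,0,0,0,-0.172,1,-0.035,-0.14,0,0,0,-0.206,1,-0.049,-0.159,0,0,0,-0.24,1,-0.064,-0.177,0,0,0,-0.27,1,-0.082,-0.194,0,0,0,-0.295,1,-0.101,-0.208,0,0,0,-0.32,1,-0.122,-0.22,0,0,0,-0.345,1,-0.122,-0.22,0,0,0,-0.345]'

```text
time_s: 15.45
position: [0.4932, -0.0765, 0.1135]
tool_rot: [[-0.869, -0.073, 0.49], [-0.12, 0.991, -0.065], [-0.481, -0.115, -0.869]]
ft_force: [-7.3, -1.1, -2.6]
grip_width: 0.0204
gripper_force: 26.3
```

```bash
python3 - <<'E'
from h import *
lev(); swing(-.6,.6,11)
d=optics.get_image('scene');cv2.imwrite('pics/s2.png',d['image'][:,:,::-1])
E
```

```text
bed pos mm [ -39.0186 -123.8154   63.7036] F bed [-7.4054 -2.0293  1.2696] w 0.020389602738614086 26.273609697818756 15.45 [ -27.1544   19.4193  113.973    27.9679   20.6795 -147.085 ]
lever -0.6219636559592887 r 0.10952955063559665
[1.0, 0.01, 0.027, 0.003, 0.0, -0.003, 0.007]
[1.0, 0.015, 0.05, 0.004, 0.0, -0.003, 0.041]
[1.0, 0.017, 0.074, 0.004, 0.0, -0.003, 0.075]
[1.0, 0.017, 0.098, 0.004, -0.0, -0.003, 0.109]
[1.0, 0.014, 0.122, 0.004, -0.0, -0.003, 0.142]
[1.0, 0.008, 0.145, 0.004, -0.0, -0.003, 0.176]
[1.0, 0.0, 0.168, 0.004, -0.0, -0.003, 0.21]
[1.0, -0.01, 0.19, 0.003, -0.001, -0.003, 0.244]
[1.0, -0.023, 0.21, 0.003, -0.001, -0.003, 0.278]
[1.0, -0.038, 0.229, 0.003, -0.001, -0.003, 0.312]
[1.0, -0.055, 0.246, 0.003, -0.001, -0.003, 0.346]
[1.0, -0.055, 0.246, 0.003, -0.001, -0.003, 0.346]
```

Call:
arm_command --commands '[1,0.009,0.026,0,0,0,0.007,1,0.015,0.05,0,0,0,0.041,1,0.017,0.074,0,0,0,0.075,1,0.017,0.098,0,0,0,0.109,1,0.014,0.122,0,0,0,0.142,1,0.008,0.145,0,0,0,0.176,1,0,0.168,0,0,0,0.21,1,-0.01,0.19,0,0,0,0.244,1,-0.023,0.21,0,0,0,0.278,1,-0.038,0.229,0,0,0,0.312,1,-0.055,0.246,0,0,0,0.346,1,-0.055,0.246,0,0,0,0.346]'

```text
time_s: 16.5
position: [0.5073, 0.0506, 0.1119]
tool_rot: [[-0.697, 0.527, 0.487], [0.572, 0.817, -0.065], [-0.433, 0.233, -0.871]]
ft_force: [-10.2, 4.8, -0.3]
grip_width: 0.0204
gripper_force: 27.2
```

```bash
python3 - <<'E'
from h import *
lev(); swing(.6,-.6,11)
E
```

```text
bed pos mm [-41.9649   4.1081  63.5946] F bed [-9.4087  3.4215  5.1442] w 0.0203873402287313 27.20816820859909 16.5 [ -7.6185  20.701  111.8014  -0.0386  18.0517 -61.6096]
lever 0.6087720507576134 r 0.11210439315037453
[1.0, -0.003, -0.026, 0.003, -0.003, -0.004, -0.037]
[1.0, -0.004, -0.05, 0.003, -0.003, -0.004, -0.071]
[1.0, -0.008, -0.074, 0.004, -0.002, -0.004, -0.105]
[1.0, -0.015, -0.097, 0.004, -0.002, -0.004, -0.139]
[1.0, -0.024, -0.119, 0.004, -0.002, -0.004, -0.173]
[1.0, -0.035, -0.14, 0.004, -0.002, -0.004, -0.207]
[1.0, -0.049, -0.16, 0.004, -0.002, -0.004, -0.24]
[1.0, -0.065, -0.178, 0.004, -0.002, -0.004, -0.274]
[1.0, -0.083, -0.194, 0.004, -0.002, -0.005, -0.308]
[1.0, -0.102, -0.209, 0.004, -0.001, -0.005, -0.342]
[1.0, -0.123, -0.221, 0.004, -0.001, -0.005, -0.376]
[1.0, -0.123, -0.221, 0.004, -0.001, -0.005, -0.376]
```

Back stroke 2, then forward stroke 3 with the same numbers.

Call:
arm_command --commands '[1,-0.003,-0.026,0,0,0,-0.036,1,-0.004,-0.05,0,0,0,-0.07,1,-0.008,-0.073,0,0,0,-0.104,1,-0.015,-0.096,0,0,0,-0.138,1,-0.024,-0.118,0,0,0,-0.172,1,-0.035,-0.14,0,0,0,-0.206,1,-0.049,-0.159,0,0,0,-0.24,1,-0.064,-0.177,0,0,0,-0.27,1,-0.082,-0.194,0,0,0,-0.295,1,-0.101,-0.208,0,0,0,-0.32,1,-0.122,-0.22,0,0,0,-0.345,1,-0.122,-0.22,0,0,0,-0.345]'

```text
time_s: 17.5
position: [0.4936, -0.0764, 0.1137]
tool_rot: [[-0.869, -0.071, 0.49], [-0.117, 0.991, -0.065], [-0.481, -0.114, -0.869]]
ft_force: [-6.2, -1.5, -3.2]
grip_width: 0.0205
gripper_force: 26.7
```

```bash
python3 - <<'E'
from h import *
lev(); swing(-.6,.6,11)
E
```

```text
bed pos mm [ -38.6124 -123.6318   63.7105] F bed [-6.7798 -2.2857  0.2392] w 0.02048417412346658 26.658514738082886 17.5 [ -27.1036   19.4188  113.9274   27.8804   20.6706 -146.8179]
lever -0.6227651598666268 r 0.10909241426285476
[1.0, 0.011, 0.027, 0.003, 0.0, -0.003, 0.006]
[1.0, 0.016, 0.05, 0.004, -0.0, -0.003, 0.04]
[1.0, 0.018, 0.074, 0.004, -0.0, -0.003, 0.074]
[1.0, 0.018, 0.098, 0.004, -0.0, -0.003, 0.107]
[1.0, 0.015, 0.122, 0.004, -0.0, -0.003, 0.141]
[1.0, 0.009, 0.145, 0.004, -0.0, -0.003, 0.175]
[1.0, 0.001, 0.168, 0.003, -0.001, -0.003, 0.209]
[1.0, -0.009, 0.189, 0.003, -0.001, -0.003, 0.243]
[1.0, -0.022, 0.21, 0.003, -0.001, -0.003, 0.277]
[1.0, -0.037, 0.229, 0.003, -0.001, -0.003, 0.311]
[1.0, -0.053, 0.246, 0.003, -0.001, -0.003, 0.344]
[1.0, -0.053, 0.246, 0.003, -0.001, -0.003, 0.344]
```

Call:
arm_command --commands '[1,0.01,0.026,0,0,0,0.007,1,0.016,0.05,0,0,0,0.041,1,0.018,0.074,0,0,0,0.075,1,0.018,0.098,0,0,0,0.109,1,0.015,0.122,0,0,0,0.142,1,0.009,0.145,0,0,0,0.176,1,0.001,0.168,0,0,0,0.21,1,-0.009,0.19,0,0,0,0.244,1,-0.022,0.21,0,0,0,0.278,1,-0.037,0.229,0,0,0,0.312,1,-0.053,0.246,0,0,0,0.346,1,-0.053,0.246,0,0,0,0.346]'

```text
time_s: 18.5
position: [0.507, 0.0507, 0.1117]
tool_rot: [[-0.695, 0.528, 0.488], [0.574, 0.816, -0.065], [-0.432, 0.235, -0.871]]
ft_force: [-10.9, 4.7, -1.4]
grip_width: 0.0203
gripper_force: 27.6
```

```bash
python3 - <<'E'
from h import *
lev()
# jaw travel check from scene+side images: difference with the first picture along bed y of the moving jaw
for n in ('scene','side'):
    d=optics.get_image(n);im=cv2.cvtColor(d['image'],cv2.COLOR_RGB2GRAY)
    ys=np.arange(-.01,.13,.003)
    for z,x in ((.022,-.03),):
        uv=proj(n,np.array([bed(x,y,z) for y in ys])).astype(np.float32)
        v=cv2.remap(im,uv[:,:1],uv[:,1:],1).ravel();print(n,[(int(round(y*1000)),int(k)) for y,k in zip(ys,v)])
E
```

```text
bed pos mm [-42.3517   4.1435  63.6408] F bed [-10.5914   3.2308   4.5227] w 0.02026687983895257 27.61188894510269 18.5 [ -7.6134  20.694  111.8793  -0.0465  17.9529 -61.4535]
lever 0.6070631897634822 r 0.11244208910911936
scene [(-10, 72), (-7, 75), (-4, 79), (-1, 82), (2, 85), (5, 86), (8, 86), (11, 88), (14, 92), (17, 88), (20, 90), (23, 94), (26, 94), (29, 92), (32, 85), (35, 87), (38, 113), (41, 151), (44, 180), (47, 180), (50, 158), (53, 136), (56, 136), (59, 136), (62, 137), (65, 136), (68, 139), (71, 137), (74, 136), (77, 136), (80, 139), (83, 138), (86, 139), (89, 140), (92, 139), (95, 138), (98, 138), (101, 137), (104, 136), (107, 136), (110, 135), (113, 137), (116, 137), (119, 137), (122, 125), (125, 111), (128, 100)]
side [(-10, 40), (-7, 40), (-4, 43), (-1, 61), (2, 75), (5, 83), (8, 83), (11, 83), (14, 83), (17, 84), (20, 80), (23, 80), (26, 83), (29, 87), (32, 85), (35, 85), (38, 89), (41, 94), (44, 110), (47, 139), (50, 141), (53, 135), (56, 127), (59, 125), (62, 123), (65, 123), (68, 124), (71, 121), (74, 119), (77, 124), (80, 124), (83, 127), (86, 128), (89, 122), (92, 114), (95, 108), (98, 100), (101, 98), (104, 103), (107, 112), (110, 93), (113, 70), (116, 39), (119, 27), (122, 25), (125, 24), (128, 26)]
```

Call:
arm_command --commands '[1,-0.003,-0.026,0,0,0,-0.036,1,-0.004,-0.05,0,0,0,-0.07,1,-0.008,-0.073,0,0,0,-0.104,1,-0.015,-0.096,0,0,0,-0.138,1,-0.024,-0.118,0,0,0,-0.172,1,-0.035,-0.14,0,0,0,-0.206,1,-0.049,-0.159,0,0,0,-0.24,1,-0.064,-0.177,0,0,0,-0.27,1,-0.082,-0.194,0,0,0,-0.295,1,-0.101,-0.208,0,0,0,-0.32,1,-0.122,-0.22,0,0,0,-0.345,1,-0.122,-0.22,0,0,0,-0.345]'

```text
time_s: 19.7
position: [0.4931, -0.0764, 0.1134]
tool_rot: [[-0.869, -0.068, 0.491], [-0.115, 0.991, -0.066], [-0.482, -0.114, -0.869]]
ft_force: [-7.0, -2.1, -3.6]
grip_width: 0.0202
gripper_force: 26.9
```

Call:
arm_command --commands '[1,0.01,0.026,0,0,0,0.007,1,0.016,0.05,0,0,0,0.041,1,0.018,0.074,0,0,0,0.075,1,0.018,0.098,0,0,0,0.109,1,0.015,0.122,0,0,0,0.142,1,0.009,0.145,0,0,0,0.176,1,0.001,0.168,0,0,0,0.21,1,-0.009,0.19,0,0,0,0.244,1,-0.022,0.21,0,0,0,0.278,1,-0.037,0.229,0,0,0,0.312]'

```text
time_s: 20.53
position: [0.4994, 0.0406, 0.1082]
tool_rot: [[-0.729, 0.481, 0.486], [0.518, 0.853, -0.066], [-0.447, 0.204, -0.871]]
ft_force: [-14.4, 0.4, -0.4]
grip_width: 0.0203
gripper_force: 28.2
```

```bash
cat > j.py <<'E'
from h import *
lev()
for n in ('scene','side'):
    im=cv2.cvtColor(optics.get_image(n)['image'],cv2.COLOR_RGB2GRAY)
    for x,z in ((-.03,.022),(-.03,.014)):
        ys=np.arange(-.016,.066,.002)
        uv=proj(n,np.array([bed(x,y,z) for y in ys])).astype(np.float32)
        v=cv2.remap(im,uv[:,:1],uv[:,1:],1).ravel();print(n,z,' '.join(f'{y*1000:.0f}:{k}' for y,k in zip(ys,v)))
E
python3 j.py
```

```text
bed pos mm [-49.5079  -6.8999  63.6895] F bed [-12.6563  -1.4288   6.811 ] w 0.020344801224137087 28.15101385116577 20.5333 [ -9.2846  20.4557 113.4121   2.5964  16.7513 -69.3132]
lever 0.4901857071231117 r 0.11278940644685333
scene 0.022 -16:93 -14:92 -12:90 -10:91 -8:93 -6:95 -4:99 -2:104 0:105 2:106 4:106 6:103 8:99 10:92 12:84 14:77 16:75 18:77 20:84 22:92 24:97 26:100 28:102 30:101 32:97 34:94 36:94 38:110 40:133 42:162 44:180 46:186 48:173 50:157 52:140 54:134 56:133 58:134 60:135 62:137 64:137
scene 0.014 -16:93 -14:92 -12:92 -10:94 -8:97 -6:101 -4:107 -2:108 0:109 2:107 4:104 6:101 8:93 10:86 12:80 14:79 16:82 18:88 20:93 22:98 24:101 26:102 28:101 30:97 32:94 34:94 36:107 38:134 40:160 42:180 44:185 46:174 48:158 50:142 52:133 54:134 56:134 58:136 60:137 62:137 64:136
side 0.022 -16:59 -14:52 -12:56 -10:69 -8:79 -6:80 -4:83 -2:84 0:84 2:84 4:86 6:85 8:82 10:82 12:86 14:87 16:87 18:87 20:87 22:88 24:88 26:89 28:91 30:90 32:88 34:87 36:87 38:86 40:96 42:115 44:142 46:169 48:188 50:179 52:166 54:151 56:138 58:129 60:128 62:127 64:128
side 0.014 -16:84 -14:83 -12:74 -10:64 -8:57 -6:50 -4:58 -2:72 0:80 2:81 4:83 6:84 8:85 10:84 12:84 14:82 16:79 18:79 20:83 22:86 24:88 26:88 28:88 30:88 32:88 34:89 36:90 38:90 40:89 42:87 44:86 46:85 48:90 50:100 52:124 54:154 56:177 58:178 60:174 62:162 64:146
```

Call:
arm_command --commands '[1,-0.004,0.012,0,0,0,0.02,1,-0.01,0.022,0,0,0,0.035,1,-0.011,0.024,0,0,0,0.035,1,-0.011,0.024,0,0,0,0.035]'

```text
time_s: 21.07
position: [0.5062, 0.0494, 0.1114]
tool_rot: [[-0.699, 0.53, 0.48], [0.575, 0.815, -0.064], [-0.425, 0.232, -0.875]]
ft_force: [-20.4, 12.6, -2.3]
grip_width: 0.0206
gripper_force: 28.9
```

```bash
cat > j2.py <<'E'
from h import *
lev()
ys=np.arange(-.02,.07,.0005)
for n in ('scene','side'):
    for lab,im in (('before',cv2.imread(f'pics/{n}0.png',0)),('now',cv2.cvtColor(optics.get_image(n)['image'],cv2.COLOR_RGB2GRAY))):
        V=0
        for x in (-.036,-.033,-.03,-.027,-.024):
            uv=proj(n,np.array([bed(x,y,.022) for y in ys])).astype(np.float32)
            V=V+cv2.remap(im,uv[:,:1],uv[:,1:],1).ravel().astype(float)/5
        i=[k for k in range(1,len(ys)) if (V[k-1]-120)*(V[k]-120)<0]
        print(n,lab,[(round(ys[k]*1000,1),'up' if V[k]>V[k-1] else 'down') for k in i])
E
python3 j2.py
```

```text
bed pos mm [-43.0994   2.7164  63.6433] F bed [-20.0333   9.8484   8.9692] w 0.020582269920101516 28.932995796203613 21.0667 [ -7.8564  20.6667 111.7374   0.4588  18.6253 -62.1173]
lever 0.592821325840462 r 0.11225350095718613
scene before [(np.float64(25.0), 'up'), (np.float64(40.0), 'down'), (np.float64(56.5), 'up')]
scene now [(np.float64(39.0), 'up')]
side before [(np.float64(30.0), 'up')]
side now [(np.float64(46.5), 'up'), (np.float64(52.0), 'down')]
```

```bash
cat > j3.py <<'E'
from h import *
xs=np.arange(-.056,-.004,.0005);ys=np.arange(-.04,.075,.0005);X,Y=np.meshgrid(xs,ys,indexing='ij')
G=np.stack([X,Y,np.full_like(X,.022)],-1).reshape(-1,3)@BR.T+BT
def rect(n,im):
    uv=proj(n,G).astype(np.float32).reshape(X.shape+(2,));return cv2.remap(im,uv[...,0],uv[...,1],1)
for n in ('scene','side'):
    a=rect(n,cv2.imread(f'pics/{n}0.png',0));b=rect(n,cv2.cvtColor(optics.get_image(n)['image'],cv2.COLOR_RGB2GRAY))
    cv2.imwrite(f'pics/rect_{n}.png',np.vstack([a,b]))
    for y0,y1 in ((-.02,.03),(-.005,.03),(.0,.04)):
        i0,i1=[int(round((y+.04)/.0005)) for y in (y0,y1)]
        m=cv2.matchTemplate(b,a[8:-8,i0:i1],cv2.TM_CCOEFF_NORMED);_,v,_,l=cv2.minMaxLoc(m)
        print(n,y0,y1,'shift mm',(l[0]-i0)*.5,'lat',(l[1]-8)*.5,'score',v)
    for im in (a,b): print(im[40:65].mean(0)[::4].astype(int))
E
python3 j3.py
```

```text
scene -0.02 0.03 shift mm 15.5 lat -1.5 score 0.5984581112861633
scene -0.005 0.03 shift mm 16.5 lat 0.5 score 0.844900369644165
scene 0.0 0.04 shift mm 14.0 lat 1.0 score 0.8870130777359009
[108 107 107 108 108 109 110 109 108 108 107 105 104 103 102 100 100  99
 100 100 101 101 101 100  99  98 100  97  93  89  90  98 111 131 153 171
 179 171 152 131 117 110 109 109 108 108 108 111 116 126 142 155 166 173
 176 177 177 179]
[ 88  87  86  84  83  80  78  77  75  74  74  74  74  73  75  77  78  80
  82  83  84  85  87  88  90  91  91  89  85  84  85  89  93  96  97  98
  98  95  98 111 136 162 179 181 170 154 140 134 133 134 135 135 135 135
 135 135 136 137]
side -0.02 0.03 shift mm 17.0 lat 0.5 score 0.19534820318222046
side -0.005 0.03 shift mm 18.5 lat 0.5 score 0.24945330619812012
side 0.0 0.04 shift mm 14.0 lat 2.0 score 0.3317888379096985
[ 93  93  85  73  62  54  48  43  40  40  39  39  39  41  45  55  67  74
  77  78  78  78  79  79  79  79  79  78  77  78  80  83  86  90 100 122
 145 162 166 163 161 162 164 166 166 167 168 169 169 169 169 169 170 170
 170 169 170 170]
[ 65  67  67  65  67  73  83  93 103 106 102  92  79  68  61  54  48  48
  52  59  67  74  78  80  81  82  81  80  78  78  78  77  76  77  76  77
  76  74  74  72  74  84 103 121 131 131 124 116 109 105 106 109 111 114
 116 117 118 118]
```

Call:
arm_command --commands '[0.2,0,0,0,0,0,0,-0.2,0,0,0,0,0,0,-0.2,0,0,0,0,0,0,-0.2,0,0,0,0,0,0,-0.2,0,0,0,0,0,0,-0.2,0,0,-0.02,0,0,0,-0.2,0,0,-0.06,0,0,0,-0.2,0,0,-0.12,0,0,0,-0.2,0,0,-0.18,0,0,0,-0.2,0,0,-0.22,0,0,0,-0.2,0,0,-0.22,0,0,0]'

```text
time_s: 22.38
position: [0.4574, 0.0545, 0.2142]
tool_rot: [[-0.689, 0.525, 0.499], [0.573, 0.817, -0.068], [-0.443, 0.239, -0.864]]
ft_force: [0.8, -0.0, 0.9]
grip_width: 0.0514
gripper_force: 0.0
```

```bash
python3 - <<'E'
from h import *
s=sb(); go(bed(-.0626,.0816,.1756),RP)
E
```

```text
bed pos mm [-34.1491   1.4911 177.2414] F bed [1.1643 0.1061 0.3924] w 0.051398981208737524 0.0 22.3833 [ -8.0547   5.6715 109.9007   0.2513  34.1782 -62.1025]
 cmd [0.1267 0.1134 0.0026] [0.0011 0.0023 0.5115] dist mm 85.0269710855199 deg 61.38109792671066 t 22.3833
```

Call:
arm_command --commands '[-0.2,0.127,0.113,0.003,0,0,0.51,-0.2,0.127,0.113,0.003,0,0,0.51,-0.2,0.127,0.113,0.003,0,0,0.51,-0.2,0.127,0.113,0.003,0,0,0.51,-0.2,0.127,0.113,0.003,0,0,0.51,-0.2,0.127,0.113,0.003,0,0,0.51,-0.2,0.127,0.113,0.003,0,0,0.51,-0.2,0.127,0.113,0.003,0,0,0.51,-0.2,0.127,0.113,0.003,0,0,0.51,-0.2,0.127,0.113,0.003,0,0,0.51,-0.2,0.127,0.113,0.003,0,0,0.51]'

```text
time_s: 23.3
position: [0.4445, 0.1367, 0.1941]
tool_rot: [[0.132, 0.86, 0.493], [0.991, -0.114, -0.068], [-0.002, 0.498, -0.867]]
ft_force: [0.5, 0.7, 0.3]
grip_width: 0.0512
gripper_force: 0.0
```

```bash
python3 - <<'E'
from h import *
s=sb();d=optics.get_image('wrist');cv2.imwrite('pics/w5.png',d['image'][:,:,::-1])
ob=cv2.imread('pics/w4.png',0);s4=dict(position=np.array([.4441,.137,.1986]),tool_rot=np.array([[.129,.856,.501],[.992,-.111,-.065],[0,.505,-.863]]))
nb=cv2.cvtColor(d['image'],cv2.COLOR_RGB2GRAY)
ys=np.arange(-.005,.14,.001)
def prof(im,ss,xx,z=.022):
    V=0
    for x in xx:
        uv=wproj(np.array([bed(x,y,z) for y in ys]),d,ss).astype(np.float32);V=V+cv2.remap(im,uv[:,:1],uv[:,1:],1).ravel().astype(float)/len(xx)
    return V.astype(int)
for xx in ((-.034,-.032,-.03,-.028,-.026),):
    a=prof(ob,s4,xx);b=prof(nb,s,xx)
    print('y:before/now');print(' '.join(f'{y*1000:.0f}:{p}/{q}' for y,p,q in zip(ys,a,b)))
E
```

```text
bed pos mm [-64.4515  81.2528 171.542 ] F bed [0.5198 0.7465 0.0803] w 0.051188862450815956 0.0 23.3 [  6.0465   8.9758 109.9043 -12.7595  32.6514  22.6256]
y:before/now
-5:68/44 -4:68/49 -3:68/54 -2:68/59 -1:68/59 0:67/58 1:67/58 2:68/58 3:68/59 4:69/61 5:70/63 6:71/63 7:70/63 8:69/67 9:69/69 10:68/69 11:68/68 12:67/68 13:67/69 14:68/70 15:69/69 16:70/69 17:69/69 18:64/68 19:53/68 20:38/69 21:30/69 22:29/70 23:28/72 24:27/72 25:26/72 26:27/71 27:32/70 28:52/70 29:97/70 30:148/69 31:170/68 32:174/68 33:177/70 34:178/71 35:174/71 36:154/68 37:129/58 38:113/44 39:105/34 40:89/31 41:71/38 42:70/79 43:69/143 44:69/170 45:70/174 46:75/177 47:85/179 48:97/174 49:104/156 50:106/121 51:107/84 52:108/74 53:108/76 54:109/86 55:110/99 56:110/105 57:110/106 58:110/108 59:109/108 60:109/109 61:109/109 62:109/110 63:108/111 64:109/110 65:108/110 66:108/110 67:109/109 68:110/109 69:110/109 70:111/108 71:111/108 72:111/108 73:110/108 74:111/109 75:112/110 76:112/111 77:112/111 78:112/111 79:112/111 80:111/111 81:111/111 82:111/112 83:112/112 84:112/113 85:113/112 86:113/112 87:112/111 88:112/111 89:111/112 90:111/112 91:111/113 92:110/113 93:110/113 94:110/112 95:110/112 96:110/111 97:109/111 98:109/111 99:109/111 100:109/111 101:109/110 102:109/111 103:109/110 104:109/110 105:109/109 106:109/109 107:109/109 108:109/108 109:109/109 110:109/109 111:110/109 112:110/109 113:111/109 114:112/109 115:113/109 116:114/109 117:113/109 118:103/110 119:75/110 120:68/111 121:109/112 122:120/112 123:117/110 124:104/91 125:92/60 126:75/54 127:67/65 128:68/68 129:69/70 130:70/71 131:71/72 132:70/70 133:68/69 134:68/70 135:70/71 136:71/72 137:70/71 138:69/69 139:65/65 140:54/54
```

```bash
python3 - <<'E'
from h import *
s=env.observe();d=optics.get_image('wrist')
h=cv2.cvtColor(d['image'],cv2.COLOR_RGB2HSV);m=cv2.inRange(h,(50,60,30),(95,255,255));m[290:]=0;m[:150]=0;m[:,:310]=0;m[:,400:]=0
k,l,t,c=cv2.connectedComponentsWithStats(m);i=1+np.argmax(t[1:,4]);print(t[i])
cn=max(cv2.findContours((l==i).astype(np.uint8),0,1)[0],key=cv2.contourArea)
n=BR[:,2];P=(wplane(cn[:,0].astype(float),d,s,n,n@bed(0,0,.014))-BT)@BR
print(cv2.minAreaRect((P[:,:2]*1000).astype(np.float32)))
E
```

```text
[ 336  170   43   91 3531]
((-31.74846076965332, 87.39913940429688), (31.779706954956055, 73.86744689941406), 0.396515816450119)
```

Call:
arm_command --commands '[-0.2,0,-0.04,-0.06,0,0,0,-0.2,0,-0.08,-0.12,0,0,0,-0.2,0,-0.12,-0.16,0,0,0,-0.2,0,-0.12,-0.16,0,0,0,-0.2,0,-0.12,-0.16,0,0,0,-0.2,0,-0.12,-0.16,0,0,0]'

```text
time_s: 23.9
position: [0.354, 0.1487, 0.2341]
tool_rot: [[0.127, 0.86, 0.494], [0.992, -0.108, -0.067], [-0.005, 0.499, -0.867]]
ft_force: [-0.2, -0.3, 1.0]
grip_width: 0.0514
gripper_force: 0.0
```

```bash
python3 -c "
from rig import env
print(env.close_job())"
```

```text
the job is handed in; nothing more can be done
None
```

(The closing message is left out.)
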